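# Slide the mask holder over the step onto the aligner's mask stage

## Robot

A 6-joint arm with a two-finger parallel gripper is mounted at the origin on the work surface. World frame = base frame: x ahead of the robot, y to its left, z up, the work surface at z = 0. Lengths are in m, angles in degrees, forces in N, time in s.
With the tool pointing down it reaches from about 0.3 to 0.875 m from the base axis. Payload 4.2 kg.
Tool frame: the origin (TCP) lies at the very end of the fingers, on their centre line; the grasp point (between the pads) lies 19 mm behind it; z points along the fingers, y is the direction in which the jaws open and shut (so a half turn about z gives the same grasp; the last joint's range is limited). The gripper opens to 85 mm and grips with 20 to 120 N. Pads are 22 mm wide; open, the fingers measure 114 mm over their backs; the gripper's body (76 mm by 85 mm) begins 54 mm behind the grasp point. The pads swing forward as they close: fully open they stand 13 mm farther back than shut.
Start: joints at [-67.494, 18.312, 89.639, -0, 72.044, -1.146], TCP at [0.231, -0.527, 0.209] pointing down, gripper open.
Joint ranges: [-177.97, 177.97], [-48.28, 115.42], [12.27, 149.76], [-77.06, 257.06], [2.81, 150.46], [-146.56, 146.56]. Speed limits (degrees/s): [147.25, 147.25, 180, 180, 180, 180].

## Interface

Orientations are given as [roll, pitch, yaw] about the fixed x, y, z axes, in that order (R = Rz(yaw) Ry(pitch) Rx(roll)).
In Python, from rig import telemetry, eyes, robot gives the robot as it stands. The module is installed in compiled form; this text tells all that it offers.
- The arm moves only by the shell command python3 -m jog 'ROWS' [FORCE]. ROWS is JSON, a list of rows, each an object with "travel": the shift along the tool's x, y, z in mm, a list of three; "yaw": the turn about the tool's z in rad; "grip": the opening in per cent of the stroke, from 0 (shut) to 100 (fully open). In form: [{"travel": [dx, dy, dz], "yaw": yaw, "grip": grip}, ...]. A call has 1 to 20 rows; each row shifts and turns the commanded pose from where the row before left it, along the tool's axes as they then stand; what a row does not reach is not made up. A row lasts 1/10 s, in which the tool goes at most 50 mm and 8.59 degrees, less where a joint would pass 70% of its speed; a pose out of reach is approached as far as the arm can. A call with a gripper value outside its range is refused whole. The fingers move at their own pace and stop on an object; FORCE is the grip in N (left out, the last holds). Time passes only in rows, so rows that do not move let the fingers close. It gives the time, the measured TCP pose, the force and the opening at its end, in the units of the state.
- telemetry.observe(): the state, without advancing time (a new reading comes with each control period).
- eyes.get_image(name): name is "side" or "top" or "wrist"; returns a dict with "img" (400x640x3 uint8, red, green, blue), "fx", "fy", "cx", "cy" (pixels), "R" (3x3) and "t" (3): a world point X has camera coordinates R X + t; the wrist camera has in their place "hand_eye" (4x4, takes a point from camera to tool coordinates, whose origin is the TCP and whose axes are the flange's). Camera axes: x right, y down, z forward; pixel columns grow to the right and rows downward; lengths in m; the calibration is good to about 2 mm. A picture is of the moment at which its call begins: read the wrist's pose just before it. There is no depth.
- robot.job_done(): hands the job in, once; it reports no verdict.
The state is a dict: "time": time; "joints": joint angles; "qvel": joint speeds; "tau": joint torques, N m; "tcp_pos": TCP position; "orientation": TCP orientation; "ft_force": force on the tool from outside, world axes, zero at the start; "wrist_torque": the same for the moment, N m; "opening": opening from 0.0 (shut) to 1.0 (fully open).
Only numpy, scipy, OpenCV 4.12 (cv2) and the standard library are available. Lean on these libraries where they do the work, as an engineer would, in place of code of your own. Each camera call takes 0.05 s, during which the arm holds its last target.

## Task

Load the mask holder: take it by its upright grip and slide it off the loading shelf, over the step and under the guide lips of the mask stage, sliding it rather than carrying it, low and nearly level, never letting it catch or forcing it, with the glass staying in its recess. Push it on gently until it is fully home against the stop with the presence pin pressed in, without shoving the stop out of its setting, then let go and leave it flat on the stage. Leave the other things on the table alone.

Things in the scene. Friction and masses are not known exactly. Their poses are not given: they have to be found in the camera images.
- stage: Black mask stage, fixed: a block 215 mm long, 200 wide, its flat bed 80 mm above the table. Origin: at table level below the middle of the bed's near end, the step edge; x points along the slide direction (into the stage), z up; the block covers x 0 to 215 mm, y -100 to 100. White knobs stick out of its -y side and far end.
- shelf: Stainless loading shelf on four feet before the stage. Its frame is the stage's frame, lowered: the top is 76 mm above this origin, covers x -200 to -4 mm and y +/-95 mm. The shelf's origin lies 0 to 3 mm below the table, so the step up from the shelf to the bed is 4 to 7 mm.
- guides (a point): Middle of the entry between the stage's two aluminium guides, on the bed, 45 mm in from the step edge; axes as the stage's. Guides run x 0 to 120 mm from here, inner faces at y +/-64 mm, flared cheeks from x -30. Their lips reach in to y +/-56 mm, undersides 10.5 mm above the bed (raised lead-in tips from x -16), tops 14.5 mm (tips 21 mm).
- holder_center (a point): Mask holder, loose: aluminium plate 150 mm long (x), 124 wide (y), 8 thick, 0.3 to 0.55 kg, with square edges and a square recess for the glass. This point: centre of the plate, half-way up its thickness; x points to the front edge (75 mm ahead) that goes first into the stage, z up. It starts flat on the shelf, slightly turned and off line.
- holder_grip (a point): The holder's upright black grip plate near its rear edge: 12 mm thick along the holder's x, 60 mm wide along y, rising from the plate's top (8 mm above its underside) to 46 mm above its underside. This point: middle of the grip, 58 mm behind the plate's centre and 29 mm above its underside; axes as the holder's.
- mask_center (a point): Amber glass photomask, loose, 100 x 100 x 3 mm, 66 g, lying in the holder's 3 mm deep recess. This point: its centre, which lies 18 mm ahead of the holder's centre and 2.5 mm above it; z up.
- pin (a joint): Brass presence pin, 6 mm thick, in the middle of the stop bar's face: sticks out 4 mm towards the holder. 0 = fully out, 0.004 m = pressed in flush with the stop's face; light spring (0.3 N out, 0.9 N in).
- stop (a joint): Stop bar across the bed beyond the guide entry, 104 mm wide, 11 high, its face anywhere from 150 to 170 mm past the step edge, not measured: it must be felt. Value: how far it has been shoved back from its setting, m (0 at the start). Clamped by friction, it yields at about 15 N and does not come back.
- wafer_case_mid (a point): Bystander: round white wafer case, 114 mm across, 19 high, lying on the table; point at its centre.
- bottle_mid (a point): Bystander: amber bottle, 60 mm across, 130 high, standing on the table; point on its axis at half height.
- mouse_mid (a point): Bystander: grey computer mouse, 98 x 56 x 28 mm, on the table; point at its middle.
Not all that is in view belongs to the job. Of the things like the part that bears holder_center, leave any that is yellow; of the rest the larger one is meant.

How it is judged:
By the outcome, as a careful person would: the job done as asked, in the order asked, and still so for the second after the job is handed in, with the robot touching nothing.
It also fails if it takes over 59 s, if anything falls off the work surface, if the arm or the gripper's body presses on something with over 40 N, if the wrist force passes 120 N, or if a joint passes its speed limit or range.

## Working session

There is one attempt and no reset: what is moved stays moved. The work goes in short steps, Python scripts to look and compute and a shell command to move; the robot and the scene stay as the last step left them, time stands still between calls to the robot, and variables do not carry over. Pictures are saved under pics/ and viewed, and the job is handed in when it is done.

```bash
ls; mkdir -p pics; python3 - <<'E'
from rig import telemetry, eyes
import cv2, numpy as np
print(telemetry.observe())
for n in ["side","top","wrist"]:
    d=eyes.get_image(n); cv2.imwrite(f"pics/{n}0.png",d["img"][:,:,::-1])
    print(n,{k:np.round(v,4).tolist() for k,v in d.items() if k!="img"})
E
```

```text
pics
{'time': 0.0, 'joints': array([-6.74940226e+01,  1.83511167e+01,  8.97077472e+01,  7.09640214e-05,
        7.20438725e+01, -1.14419992e+00]), 'qvel': array([ 0.04106601, -0.04907151, -0.05479781,  0.10123697, -0.00375188,
       -0.00312485]), 'tau': array([ 2.79668289e-03, -4.15510011e+01, -2.34156615e+01,  5.41993450e-05,
        8.36911466e-03,  5.97942304e-06]), 'tcp_pos': array([ 0.23047685, -0.52621177,  0.20807847]), 'orientation': array([-1.79897285e+02, -2.11897029e-03,  2.36501535e+01]), 'ft_force': array([ 0.72022286, -0.48378146,  0.01640758]), 'wrist_torque': array([-0.02497423, -0.02375927,  0.0463579 ]), 'opening': 0.9997989119074615}
side {'fx': 467.7076, 'fy': 467.7076, 'cx': 314.4872, 'cy': 192.5243, 'R': [[-0.9904, -0.1374, 0.0146], [-0.1048, 0.6774, -0.7281], [0.0902, -0.7227, -0.6853]], 't': [0.6012, 0.0985, 1.4594]}
top {'fx': 404.5541, 'fy': 404.5541, 'cx': 319.0861, 'cy': 201.9129, 'R': [[0.0124, -0.9999, 0.0068], [-0.9888, -0.0133, -0.1489], [0.1489, -0.0049, -0.9888]], 't': [0.0379, 0.5936, 1.1151]}
wrist {'fx': 352.4256, 'fy': 352.4256, 'cx': 316.6494, 'cy': 200.0163, 'hand_eye': [[0.001, -0.9506, -0.3104, 0.0783], [1.0, 0.0005, 0.0015, -0.0005], [-0.0012, -0.3104, 0.9506, -0.1656], [0.0, 0.0, 0.0, 1.0]]}
```

View pics/side0.png

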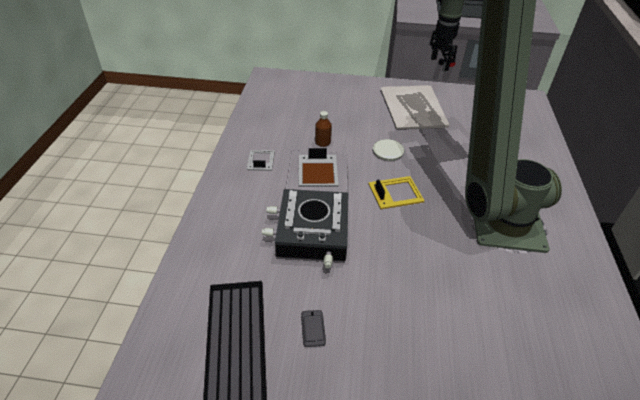

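View pics/top0.png

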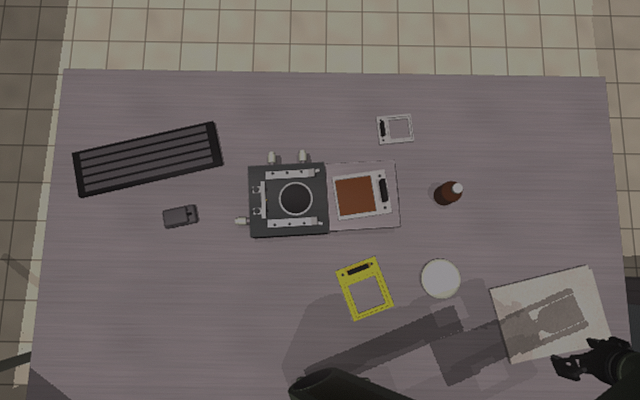

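View pics/wrist0.png

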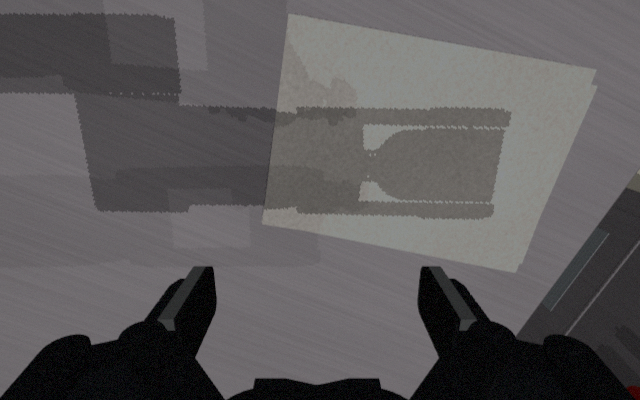

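```bash
cat > h.py <<'E'
import numpy as np, cv2
from rig import telemetry, eyes
from scipy.spatial.transform import Rotation as Rn
def cam(d,st=None):
    K=np.array([[d["fx"],0,d["cx"]],[0,d["fy"],d["cy"]],[0,0,1]])
    if "hand_eye" in d:
        T=np.eye(4);T[:3,:3]=Rn.from_euler('xyz',st["orientation"],degrees=True).as_matrix();T[:3,3]=st["tcp_pos"]
        M=np.linalg.inv(T@np.array(d["hand_eye"]));return K,M[:3,:3],M[:3,3]
    return K,np.array(d["R"]),np.array(d["t"])
def cast(c,uv,z):
    K,R,t=c;o=-R.T@t
    r=(R.T@np.linalg.inv(K)@np.c_[np.array(uv,float).reshape(-1,2),np.ones(len(np.array(uv).reshape(-1,2)))].T).T
    return o+r*((z-o[2])/r[:,2])[:,None]
def proj(c,X):
    K,R,t=c;p=K@(R@np.atleast_2d(X).T+t[:,None]);return (p[:2]/p[2]).T
E
python3 - <<'E'
from h import *
d=eyes.get_image("top");c=cam(d)
im=d["img"][:,:,::-1]
cv2.imwrite("pics/top1.png",cv2.resize(im[140:250,235:415],None,fx=4.4,fy=4.4,interpolation=cv2.INTER_CUBIC))
d=eyes.get_image("side");im=d["img"][:,:,::-1]
cv2.imwrite("pics/side1.png",cv2.resize(im[130:275,250:400],None,fx=4,fy=4,interpolation=cv2.INTER_CUBIC))
print(cast(c,[[329,163],[248,165],[250,238],[330,235]],0.08))
print(cast(c,[[384,190]],0.122),cast(c,[[449,193]],0))
E
```

```text
[[0.69897734 0.01919244 0.08      ]
 [0.68998718 0.24693244 0.08      ]
 [0.48530631 0.23356765 0.08      ]
 [0.49633144 0.01466831 0.08      ]]
[[ 0.61610121 -0.12802827  0.122     ]] [[ 0.63197621 -0.34314564  0.        ]]
```

View pics/top1.png

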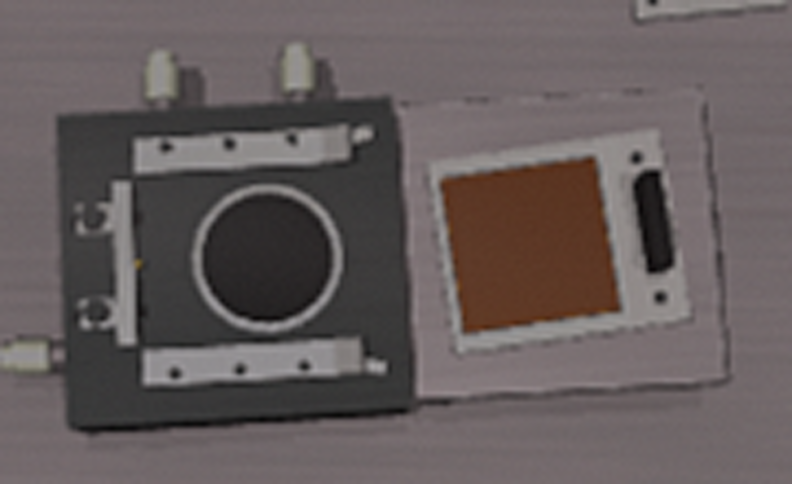

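View pics/side1.png

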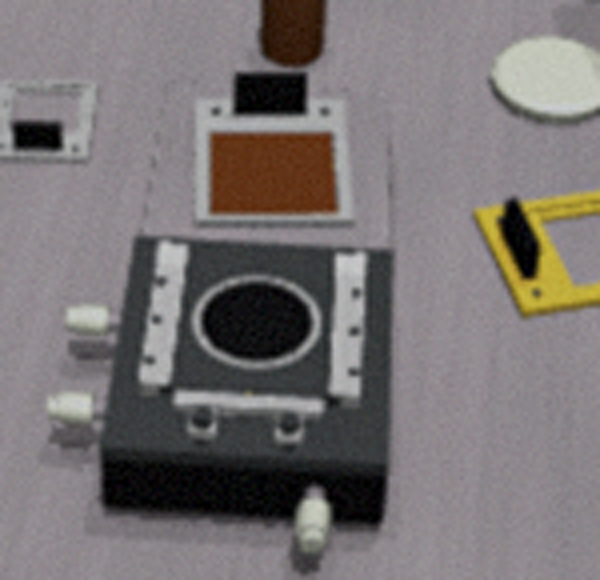

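```bash
python3 - <<'E'
from h import *
d=eyes.get_image("top");c=cam(d)
hsv=cv2.cvtColor(d["img"],cv2.COLOR_RGB2HSV)
m=cv2.inRange(hsv,(3,120,60),(15,255,200)); m[:, :320]=0;m[:,410:]=0
n,l,s,ce=cv2.connectedComponentsWithStats(m);i=1+np.argmax(s[1:,4]);print(s[i])
cs,_=cv2.findContours((l==i).astype(np.uint8),0,1)
P=cast(c,cs[0][:,0],0.082)[:,:2].astype(np.float32)*1000
print(cv2.minAreaRect(P))
g=(l==i)
m=cv2.inRange(hsv,(0,0,0),(180,255,60)).copy(); m[:, :370]=0;m[:,395:]=0;m[:170]=0;m[215:]=0
ys,xs=np.nonzero(m);print(len(xs),xs.mean(),ys.mean());P=cast(c,np.c_[xs,ys],0.115)[:,:2].astype(np.float32)*1000
print(cv2.minAreaRect(P),P.mean(0))
E
```

```text
[ 336  176   40   39 1218]
((607.5247802734375, -53.732269287109375), (97.49764251708984, 97.81488037109375), 8.971935272216797)
146 382.9931506849315 190.1027397260274
((615.2913818359375, -126.79257202148438), (88.93660736083984, 17.015287399291992), 8.658447265625) [ 617.1102  -126.46758]
```

```bash
python3 -m jog '[{"travel":[0,0,-10],"yaw":0.132,"grip":100},{"travel":[0,0,-10],"yaw":0.132,"grip":100},{"travel":[24,-18,-1],"yaw":0,"grip":100},{"travel":[25,-19,-1],"yaw":0,"grip":100},{"travel":[25,-19,-1],"yaw":0,"grip":100},{"travel":[25,-19,-1],"yaw":0,"grip":100},{"travel":[25,-19,-1],"yaw":0,"grip":100},{"travel":[25,-19,-1],"yaw":0,"grip":100},{"travel":[25,-19,-1],"yaw":0,"grip":100},{"travel":[25,-19,-1],"yaw":0,"grip":100},{"travel":[25,-19,-1],"yaw":0,"grip":100},{"travel":[25,-19,-1],"yaw":0,"grip":100},{"travel":[25,-19,-1],"yaw":0,"grip":100},{"travel":[25,-19,-1],"yaw":0,"grip":100},{"travel":[25,-19,-1],"yaw":0,"grip":100},{"travel":[25,-19,-1],"yaw":0,"grip":100},{"travel":[25,-19,-1],"yaw":0,"grip":100},{"travel":[25,-19,-1],"yaw":0,"grip":100},{"travel":[22,-17,-1],"yaw":0,"grip":100},{"travel":[20,-14,-1],"yaw":0,"grip":100}]'
python3 - <<'E'
from h import *
st=telemetry.observe();print(st["time"],st["tcp_pos"],st["orientation"],st["ft_force"],st["joints"])
d=eyes.get_image("wrist");st=telemetry.observe();print(st["tcp_pos"],st["orientation"])
cv2.imwrite("pics/w1.png",d["img"][:,:,::-1])
E
```

```text
time: 2.3
tcp_pos: [0.6181, -0.1297, 0.2468]
orientation: [-180.0, 0.0, 8.6]
ft_force: [0.9, -0.9, -0.2]
opening: 1.001
2.3 [ 0.6180999  -0.12972478  0.24675757] [-1.79992801e+02  1.23499057e-02  8.56902226e+00] [ 0.87328512 -0.86125623 -0.24042586] [-1.28975290e+01  2.24389346e+01  7.79289910e+01  2.21613726e-03
  7.96462021e+01  6.85330510e+01]
[ 0.62080211 -0.12715561  0.2465191 ] [-1.79886498e+02 -1.69337637e-01  8.68237556e+00]
```

View pics/w1.png

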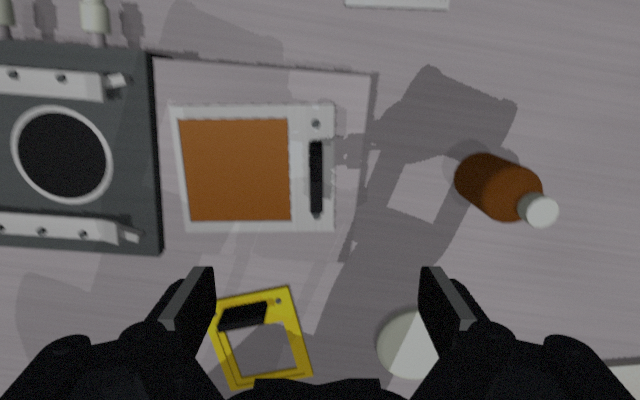

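```bash
python3 -m jog '[{"travel":[0,0,0],"yaw":0,"grip":100},{"travel":[0,0,0],"yaw":0,"grip":100}]'
python3 - <<'E'
from h import *
st=telemetry.observe();print(st["tcp_pos"],st["orientation"])
d=eyes.get_image("wrist");print(telemetry.observe()["tcp_pos"])
np.save("w2.npy",d["img"]);np.savez("w2.npz",p=st["tcp_pos"],o=st["orientation"])
c=cam(d,st)
im=d["img"]
cv2.imwrite("pics/w2a.png",cv2.resize(im[40:260,0:200,::-1],None,fx=2.7,fy=2.7,interpolation=cv2.INTER_CUBIC))
cv2.imwrite("pics/w2b.png",cv2.resize(im[40:260,130:390,::-1],None,fx=2.7,fy=2.7,interpolation=cv2.INTER_CUBIC))
hsv=cv2.cvtColor(im,cv2.COLOR_RGB2HSV)
m=cv2.inRange(hsv,(3,120,60),(20,255,255)); m[:, 330:]=0;m[260:]=0
cs,_=cv2.findContours(m,0,1);k=max(cs,key=cv2.contourArea)
for z in (.082,.083):
    P=cast(c,k[:,0],z)[:,:2].astype(np.float32)*1000
    print(z,cv2.minAreaRect(P))
t=eyes.get_image("top")
E
```

```text
time: 2.55
tcp_pos: [0.6168, -0.1314, 0.2467]
orientation: [180.0, 0.1, 8.5]
ft_force: [-0.3, 0.2, 0.1]
opening: 1.001
[ 0.61675467 -0.13139479  0.24665648] [1.79983363e+02 5.95926506e-02 8.52422752e+00]
[ 0.61659004 -0.13165671  0.24679332]
0.082 ((604.1705932617188, -55.49901580810547), (100.03758239746094, 99.96717071533203), 9.136685371398926)
0.083 ((604.4432983398438, -55.693145751953125), (99.73457336425781, 99.66442108154297), 9.13670825958252)
```

View pics/w2a.png

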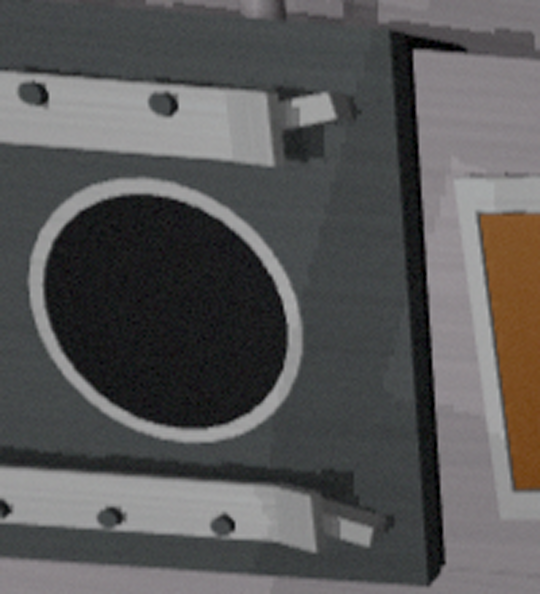

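View pics/w2b.png

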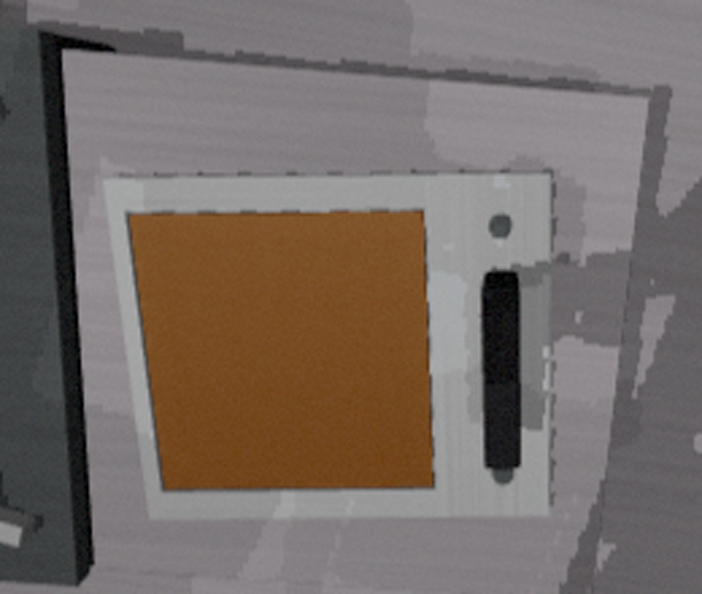

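```bash
cat > m.py <<'E'
from h import *
im=np.load("w2.npy");s=np.load("w2.npz");st={"tcp_pos":s["p"],"orientation":s["o"]}
d=eyes.get_image("wrist");d["img"]=im;c=cam(d,st)
E
python3 - <<'E'
from m import *
g=cv2.cvtColor(im,cv2.COLOR_RGB2GRAY)
# step edge: gray bed -> black face: strongest negative gradient per row
gf=cv2.GaussianBlur(g,(5,3),0).astype(float)
pts=[]
for v in range(60,245,5):
    u0=146+(v-51)*(13.7/205)
    a=np.arange(int(u0)-6,int(u0)+7); gr=gf[v,a+1]-gf[v,a-1]
    k=np.argmin(gr); 
    y0,y1,y2=gr[max(k-1,0)],gr[k],gr[min(k+1,len(gr)-1)]
    den=y0-2*y1+y2; pts.append([a[k]+(0.5*(y0-y2)/den if den else 0),v])
pts=np.array(pts)
P=cast(c,pts,0.08)
vx,vy,x0,y0=cv2.fitLine(P[:,:2].astype(np.float32),cv2.DIST_HUBER,0,.0005,.0001).ravel()
r=(P[:,:2]-[x0,y0])@[-vy,vx]
print("edge dir",np.degrees(np.arctan2(vy,vx)),x0,y0,"resid",np.round(r*1000,1))
print(cast(c,[[145.6,51.5],[159.5,255.5]],.08))
# guides bright
q=[[274/2.7,40+165/2.7],[0,40+143/2.7],[271/2.7,40+90/2.7],[312/2.7,40+492/2.7],[318/2.7,40+552/2.7],[0,40+468/2.7]]
print(cast(c,q,.0945))
# ring
m=cv2.inRange(cv2.cvtColor(im,cv2.COLOR_RGB2HSV),(0,0,105),(180,60,255));m[:,115:]=0;m[:98]=0;m[207:]=0
cs,_=cv2.findContours(m,0,1)
for k in cs:
    if cv2.contourArea(k)>2000:
        P=cast(c,k[:,0],.08)[:,:2].astype(np.float32)*1000; print(cv2.contourArea(k),cv2.fitEllipse(P))
E
```

```text
edge dir 4.187651 0.6011941 0.025577743 resid [-0.   0.   0.1 -0.1 -0.   0.1  0.   0.1  0.2 -0.   0.  -0.  -0.  -0.
  0.   0.1  0.  -0.  -0.1 -0.1 -0.  -0.   0.  -0.1  0.   0.1 -0.  -0.
  0.   0.  -0.   0.1 -0.   0.   0.1  0.1 -0.1]
[[0.69922513 0.03132357 0.08      ]
 [0.50206142 0.01697192 0.08      ]]
[[0.65302748 0.06257307 0.0945    ]
 [0.64688146 0.1486984  0.0945    ]
 [0.67597295 0.06263127 0.0945    ]
 [0.54019755 0.05346071 0.0945    ]
 [0.51656867 0.05190839 0.0945    ]
 [0.53304175 0.16270947 0.0945    ]]
7523.5 ((593.7362060546875, 110.5457534790039), (93.34576416015625, 93.74757385253906), 86.3133773803711)
```

```bash
python3 - <<'E'
from m import *
g=cv2.GaussianBlur(cv2.cvtColor(im,cv2.COLOR_RGB2GRAY),(3,5),0).astype(float)
xs=np.array([-.0731,.9973]);ys=np.array([-.9973,-.0731])
def edge(us,f,sgn,w=5):
    o=[]
    for u in us:
        v0=f(u);a=np.arange(int(v0)-w,int(v0)+w+1);gr=sgn*(g[a+1,u]-g[a-1,u]);k=np.argmax(gr)
        if 0<k<len(gr)-1:
            d=gr[k-1]-2*gr[k]+gr[k+1];o.append([u,a[k]+.5*(gr[k-1]-gr[k+1])/d])
    return np.array(o)
O=np.array([.6006,.0255])
for name,us,f,s in [("up inner",range(5,95,5),lambda u:40+143/2.7+u*(22/2.7)/101.5,-1),("up outer",range(5,80,5),lambda u:40+70/2.7+u*(18/2.7)/101.5,1),
                  ("lo inner",range(5,95,5),lambda u:40+466/2.7+u*(18/2.7)/100,1),("lo outer",range(5,95,5),lambda u:40+525/2.7+u*(20/2.7)/100,-1),
                  ("stage -y",range(60,140,5),lambda u:40+5/2.7+u*(25/2.7)/145,0),("stage +y side",range(5,140,5),lambda u:40+556/2.7+u*(27/2.7)/145,1)]:
    if s==0: continue
    p=edge(us,f,s)
    for z in (.0945,.0905,.08):
        P=cast(c,p,z)[:,:2]-O; l=np.polyfit(P@xs,P@ys,1)
        print(name,z,"y at x=.045+.. ",np.round(np.median(P@ys)*1000,1),"slope deg",np.round(np.degrees(l[0]),2), "x",np.round((P@xs)[[0,-1]]*1000,0))
    print(np.round(p[::4],1).tolist())
print((cast(c,[[145.6,51.5],[159.5,255.5]],.08)[:,:2]-O)@np.c_[xs,ys])
E
```

```text
up inner 0.0945 y at x=.045+..  -55.7 slope deg -0.13 x [115.  43.]
up inner 0.0905 y at x=.045+..  -55.4 slope deg -0.13 x [119.  45.]
up inner 0.08 y at x=.045+..  -54.5 slope deg -0.13 x [127.  52.]
[[5.0, 92.9], [25.0, 94.1], [45.0, 96.0], [65.0, 97.3], [85.0, 99.1]]
up outer 0.0945 y at x=.045+..  -77.4 slope deg -0.09 x [111.  53.]
up outer 0.0905 y at x=.045+..  -77.3 slope deg -0.09 x [114.  55.]
up outer 0.08 y at x=.045+..  -77.1 slope deg -0.09 x [123.  62.]
[[5.0, 66.2], [25.0, 68.0], [45.0, 69.7], [65.0, 71.1]]
lo inner 0.0945 y at x=.045+..  56.2 slope deg -0.01 x [137.  56.]
lo inner 0.0905 y at x=.045+..  57.9 slope deg -0.01 x [140.  59.]
lo inner 0.08 y at x=.045+..  62.5 slope deg -0.01 x [150.  66.]
[[5.0, 212.7], [25.0, 213.9], [45.0, 215.4], [65.0, 216.8], [85.0, 218.2]]
lo outer 0.0945 y at x=.045+..  78.3 slope deg -0.28 x [141.  59.]
lo outer 0.0905 y at x=.045+..  80.4 slope deg -0.28 x [145.  62.]
lo outer 0.08 y at x=.045+..  85.7 slope deg -0.28 x [154.  69.]
[[5.0, 233.3], [25.0, 234.8], [45.0, 236.4], [65.0, 237.4], [85.0, 239.6]]
stage +y side 0.0945 y at x=.045+..  92.5 slope deg -0.0 x [144.  17.]
stage +y side 0.0905 y at x=.045+..  94.7 slope deg -0.0 x [148.  19.]
stage +y side 0.08 y at x=.045+..  100.5 slope deg -0.0 x [157.  24.]
[[5.0, 246.4], [25.0, 247.8], [45.0, 249.2], [65.0, 250.4], [85.0, 251.9], [105.0, 253.1], [125.0, 254.7]]
[[-0.00140159 -0.09878472]
 [-0.0013019   0.09889597]]
```

```bash
python3 -m jog '[{"travel":[0,-1,10],"yaw":-0.011,"grip":100},{"travel":[0,0,25],"yaw":0,"grip":100},{"travel":[0,0,25],"yaw":0,"grip":100},{"travel":[0,0,25],"yaw":0,"grip":100},{"travel":[0,0,25],"yaw":0,"grip":100},{"travel":[0,0,15],"yaw":0,"grip":100},{"travel":[0,0,5],"yaw":0,"grip":100},{"travel":[0,0,0],"yaw":0,"grip":100}]'
python3 - <<'E'
from h import *
d=eyes.get_image("wrist")
cv2.imwrite("pics/w3.png",d["img"][:,:,::-1])
E
```

```text
time: 3.55
tcp_pos: [0.6165, -0.1301, 0.116]
orientation: [-180.0, 0.1, 9.2]
ft_force: [-0.2, -0.0, -0.7]
opening: 1.0
```

View pics/w3.png

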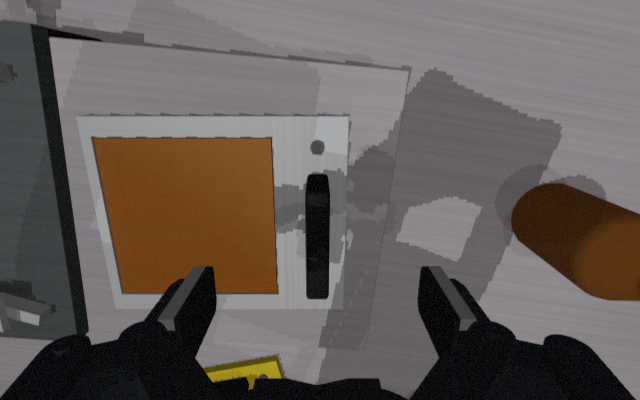

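```bash
python3 - <<'E'
from h import *
st=telemetry.observe();d=eyes.get_image("wrist");c=cam(d,st);im=d["img"]
print(st["tcp_pos"],proj(c,[st["tcp_pos"],[.6162,-.1305,.1205],[.6162,-.1305,.0825]]))
g=cv2.cvtColor(im,cv2.COLOR_RGB2GRAY);m=(g<45).astype(np.uint8);m[:165]=0;m[305:]=0;m[:,:295]=0;m[:,345:]=0
ys,xs=np.nonzero(m);print(xs.min(),xs.max(),ys.min(),ys.max())
print(cast(c,[[317,175],[317,298]],.1205),cast(c,[[317,175],[317,298]],.0825))
hsv=cv2.cvtColor(im,cv2.COLOR_RGB2HSV)
m=cv2.inRange(hsv,(3,120,60),(20,255,255)); m[:, 330:]=0;m[320:]=0
cs,_=cv2.findContours(m,0,1);k=max(cs,key=cv2.contourArea)
P=cast(c,k[:,0],.082)[:,:2].astype(np.float32)*1000
print(cv2.minAreaRect(P))
E
```

```text
[ 0.61721521 -0.13023866  0.11707013] [[316.40830285 244.60752137]
 [316.601941   249.39230434]
 [316.52570994 221.78062978]]
305 328 175 298
[[ 0.65451904 -0.12448342  0.1205    ]
 [ 0.58808701 -0.13526871  0.1205    ]] [[ 0.64518865 -0.12608665  0.0825    ]
 [ 0.56319278 -0.13939874  0.0825    ]]
((604.386962890625, -55.23339080810547), (99.69811248779297, 100.48482513427734), 9.1542329788208)
```

```bash
python3 -m jog '[{"travel":[-0.5,0,10],"yaw":0,"grip":100},{"travel":[0,0,10],"yaw":0,"grip":100},{"travel":[0,0,6],"yaw":0,"grip":100},{"travel":[0,0,3],"yaw":0,"grip":100},{"travel":[0,0,0],"yaw":0,"grip":100}]' 40
python3 -m jog '[{"travel":[0,0,0],"yaw":0,"grip":45},{"travel":[0,0,0],"yaw":0,"grip":35},{"travel":[0,0,0],"yaw":0,"grip":28}]' 40
python3 -m jog '[{"travel":[0,0,0],"yaw":0,"grip":22},{"travel":[0,0,0],"yaw":0,"grip":18},{"travel":[0,0,0],"yaw":0,"grip":14}]' 40
```

```text
time: 4.15
tcp_pos: [0.6163, -0.13, 0.0872]
orientation: [-180.0, 0.1, 9.2]
ft_force: [-0.2, -0.3, 0.3]
opening: 0.999
time: 4.45
tcp_pos: [0.6169, -0.1302, 0.0883]
orientation: [180.0, -0.0, 9.2]
ft_force: [-0.0, 0.9, -0.0]
opening: 0.516
time: 4.75
tcp_pos: [0.6167, -0.1302, 0.088]
orientation: [180.0, -0.0, 9.2]
ft_force: [0.1, 0.6, 1.1]
opening: 0.142
```

```bash
python3 -m jog '[{"travel":[0,0,0],"yaw":0,"grip":8},{"travel":[0,0,0],"yaw":0,"grip":0},{"travel":[0,0,0],"yaw":0,"grip":0},{"travel":[0,0,0],"yaw":0,"grip":0}]' 50
python3 -m jog '[{"travel":[0,0,-0.5],"yaw":0,"grip":0},{"travel":[0,0,-0.5],"yaw":0,"grip":0},{"travel":[0,0,0],"yaw":0,"grip":0}]'
python3 -m jog '[{"travel":[0,0,-0.5],"yaw":0,"grip":0},{"travel":[0,0,-0.5],"yaw":0,"grip":0},{"travel":[0,0,0],"yaw":0,"grip":0},{"travel":[0,0,0],"yaw":0,"grip":0}]'
python3 - <<'E'
from h import *
print(telemetry.observe())
E
```

```text
time: 5.15
tcp_pos: [0.6168, -0.1303, 0.0882]
orientation: [180.0, -0.0, 9.2]
ft_force: [0.1, -0.2, 3.0]
opening: 0.123
time: 5.45
tcp_pos: [0.6165, -0.1301, 0.0883]
orientation: [-180.0, 0.0, 9.2]
ft_force: [0.3, -0.7, -2.7]
opening: 0.122
time: 5.85
tcp_pos: [0.6162, -0.1299, 0.0894]
orientation: [-180.0, 0.1, 9.2]
ft_force: [-0.6, -0.0, -5.2]
opening: 0.124
{'time': 5.85, 'joints': array([-1.29489910e+01,  2.84268328e+01,  9.16197703e+01,  6.02919355e-03,
        6.00275713e+01,  6.78849144e+01]), 'qvel': array([-0.09002199, -0.05563426, -0.11269561, -0.02577955, -0.10932197,
        0.0158462 ]), 'tau': array([-1.64129483e-01, -5.16378629e+01, -2.27036673e+01,  1.25038359e-02,
        1.03018689e-01, -2.21899990e-02]), 'tcp_pos': array([ 0.61619484, -0.12985014,  0.08943718]), 'orientation': array([-1.79967241e+02,  6.67527516e-02,  9.16309817e+00]), 'ft_force': array([-0.59861229, -0.03119982, -5.2010735 ]), 'wrist_torque': array([-0.08545264, -0.09544356, -0.05892984]), 'opening': 0.12386740860956595}
```

```bash
python3 -m jog '[{"travel":[0,0,-0.5],"yaw":0.015,"grip":0},{"travel":[0,0,0],"yaw":0.024,"grip":0},{"travel":[0,0,0],"yaw":0.024,"grip":0},{"travel":[0,0,0],"yaw":0.024,"grip":0},{"travel":[-1.5,0,0],"yaw":0,"grip":0},{"travel":[-1.5,0,0],"yaw":0,"grip":0},{"travel":[-1.5,0,0],"yaw":0,"grip":0},{"travel":[0,0,0],"yaw":0,"grip":0},{"travel":[0,0,0],"yaw":0,"grip":0}]'
python3 - <<'E'
from h import *
st=telemetry.observe();print(st["tcp_pos"],st["orientation"],st["ft_force"],st["wrist_torque"])
d=eyes.get_image("wrist");c=cam(d,st);im=d["img"]
np.save("w4.npy",im)
np.savez("w4.npz",p=st["tcp_pos"],o=st["orientation"])
cv2.imwrite("pics/w4.png",im[:,:,::-1])
hsv=cv2.cvtColor(im,cv2.COLOR_RGB2HSV)
m=cv2.inRange(hsv,(3,120,60),(20,255,255)); m[:, 330:]=0;m[320:]=0
cs,_=cv2.findContours(m,0,1);k=max(cs,key=cv2.contourArea)
P=cast(c,k[:,0],.083)[:,:2].astype(np.float32)*1000
print(cv2.minAreaRect(P))
E
```

```text
time: 6.75
tcp_pos: [0.6121, -0.1305, 0.0905]
orientation: [180.0, -0.0, 4.2]
ft_force: [0.6, 0.1, -5.3]
opening: 0.123
[ 0.61211148 -0.13047879  0.09046195] [ 1.79992900e+02 -5.75381853e-03  4.17050085e+00] [ 0.61233991  0.1422884  -5.25289138] [-0.20451772 -0.04698453 -0.02295153]
((606.044921875, -55.602176666259766), (100.53944396972656, 99.73857116699219), 4.160850524902344)
```

View pics/w4.png

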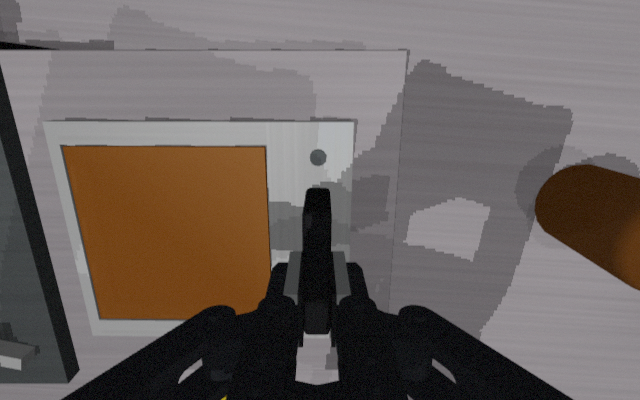

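```bash
python3 -m jog '[{"travel":[0,-2,-2],"yaw":0,"grip":0},{"travel":[0,-2,-2],"yaw":0,"grip":0},{"travel":[0,-2,-1.5],"yaw":0,"grip":0},{"travel":[0,0,0],"yaw":0,"grip":0},{"travel":[0,0,0],"yaw":0,"grip":0}]'
cat > q.py <<'E'
from h import *
def quad(im,c,z,st):
    hsv=cv2.cvtColor(im,cv2.COLOR_RGB2HSV)
    m=cv2.inRange(hsv,(3,120,60),(20,255,255)); m[:, 330:]=0;m[345:]=0
    cs,_=cv2.findContours(m,0,1);k=max(cs,key=cv2.contourArea)[:,0].astype(np.float32)
    # split contour points in tool-aligned sides
    P=cast(c,k,z)[:,:2]; r=cv2.minAreaRect((P*1000).astype(np.float32)); b=cv2.boxPoints(r)/1000
    lines=[]
    for i in range(4):
        a,e=b[i],b[(i+1)%4];t=(e-a)/np.linalg.norm(e-a);n=np.array([-t[1],t[0]])
        s=(P-a)@t;w=np.abs((P-a)@n)
        sel=(w<.002)&(s>.01)&(s<.09)
        vx,vy,x0,y0=cv2.fitLine(P[sel].astype(np.float32)*1000,cv2.DIST_HUBER,0,.5,.01).ravel()
        lines.append(np.cross([x0,y0,1],[x0+vx*50,y0+vy*50,1]))
    cr=[]
    for i in range(4):
        p=np.cross(lines[i-1],lines[i]);cr.append(p[:2]/p[2])
    cr=np.array(cr);return r,cr,[np.linalg.norm(cr[i]-cr[(i+1)%4]) for i in range(4)]
E
python3 - <<'E'
from q import *
d=eyes.get_image("wrist");st=telemetry.observe();c=cam(d,st);im=d["img"]
print(st["time"],st["tcp_pos"],st["orientation"],st["ft_force"],st["wrist_torque"])
print("now",quad(im,c,.089,st))
cv2.imwrite("pics/w5.png",im[:,:,::-1])
s=np.load("w4.npz");s4={"tcp_pos":s["p"],"orientation":s["o"]};i4=np.load("w4.npy");print("w4",quad(i4,cam(d,s4),.083,s4))
s=np.load("w2.npz");s4={"tcp_pos":s["p"],"orientation":s["o"]};i4=np.load("w2.npy");print("w2",quad(i4,cam(d,s4),.082,s4))
E
```

```text
time: 7.3
tcp_pos: [0.6118, -0.1244, 0.096]
orientation: [180.0, -0.0, 4.2]
ft_force: [1.2, 0.0, -6.6]
opening: 0.127
7.35 [ 0.61168792 -0.12445641  0.09593031] [1.79992216e+02 1.77635216e-03 4.17532857e+00] [ 0.47552747 -0.57428704 -5.06418617] [-0.19771415  0.01916917 -0.02823696]
now (((605.8732299804688, -49.79601287841797), (100.24081420898438, 99.43798828125), 4.191683769226074), array([[ 552.96945905,   -4.12178732],
       [ 560.15961437, -102.60692186],
       [ 658.84826738,  -95.59933643],
       [ 652.44665623,    3.17047132]]), [np.float64(98.7472534185746), np.float64(98.93713401352471), np.float64(98.97704556339488), np.float64(99.74412159605411)])
w4 (((606.0447998046875, -55.60176086425781), (100.53952026367188, 99.73866271972656), 4.16084098815918), array([[ 552.98791876,   -9.80237362],
       [ 560.18564196, -108.49262057],
       [ 659.17875765, -101.52599182],
       [ 652.73393987,   -2.42015025]]), [np.float64(98.95237270241422), np.float64(99.23795075344367), np.float64(99.31517260898495), np.float64(100.01882797124277)])
w2 (((604.21044921875, -55.59476089477539), (100.0341567993164, 99.96663665771484), 9.137210845947266), array([[ 547.82541492,  -14.51903948],
       [ 562.55286536, -112.5103282 ],
       [ 660.54079532,  -96.64941242],
       [ 645.789608  ,    1.21210233]]), [np.float64(99.09182842618522), np.float64(99.26330170793194), np.float64(98.96703287881019), np.float64(99.21921158681394)])
```

View pics/w5.png

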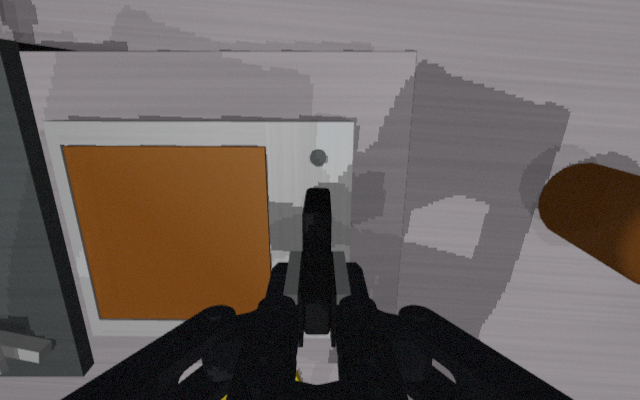

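```bash
python3 - <<'E'
from q import *
d=eyes.get_image("wrist")
s={"tcp_pos":np.array([.6168,-.1302,.1165]),"orientation":np.array([180,0.05,9.18])}
print("w3",quad(cv2.imread("pics/w3.png")[:,:,::-1].copy(),cam(d,s),.082,s))
s={"tcp_pos":np.array([.6119,-.1244,.0960]),"orientation":np.array([180,0,4.17])}
for z in (.087,.088,.089): print("w5",quad(cv2.imread("pics/w5.png")[:,:,::-1].copy(),cam(d,s),z,s)[0])
E
```

```text
w3 (((604.4224853515625, -55.35519790649414), (100.0161361694336, 100.73316192626953), 9.192795753479004), array([[ 547.07659203,  -14.03401374],
       [ 563.04208409, -112.6865255 ],
       [ 661.78415635,  -96.77250473],
       [ 645.7346101 ,    2.03905208]]), [np.float64(99.9360546170621), np.float64(100.01626313592847), np.float64(100.10650175576257), np.float64(99.95873136062656)])
w5 ((605.0830078125, -48.90534210205078), (101.44828796386719, 100.64199829101562), 4.186605453491211)
w5 ((605.5686645507812, -49.30500030517578), (100.8673324584961, 100.06562042236328), 4.186609268188477)
w5 ((606.0543212890625, -49.7047119140625), (100.28629302978516, 99.48921203613281), 4.18660306930542)
```

```bash
cat >> q.py <<'E'
def tilt(im,st,z,d,y=94.17):
    c=cam(d,st);_,cr,_=quad(im,c,z,st)
    px=proj(c,np.c_[cr/1000,np.full(4,z)])
    f=np.array([np.cos(np.radians(y)),np.sin(np.radians(y))]);l=np.array([-f[1],f[0]]);ctr=cr.mean(0)
    obj=np.array([[np.sign((p-ctr)@f)*50,np.sign((p-ctr)@l)*50,0] for p in cr])
    ok,rv,tv=cv2.solvePnP(obj,px,c[0],None,flags=cv2.SOLVEPNP_ITERATIVE)
    Rw=c[1].T@cv2.Rodrigues(rv)[0];X=c[1].T@(tv.ravel()/1000-c[2])
    # nose-up pitch & roll
    return "pos",np.round(X*1000,1),"noseup",np.degrees(np.arcsin(Rw[2,0])),"left-up",np.degrees(np.arcsin(Rw[2,1])),"yaw",np.degrees(np.arctan2(Rw[1,0],Rw[0,0]))
E
python3 - <<'E'
from q import *
d=eyes.get_image("wrist")
def S(p,o): return {"tcp_pos":np.array(p),"orientation":np.array(o)}
s=S([.6168,-.1302,.1165],[180,0.05,9.18]);print(tilt(cv2.imread("pics/w3.png")[:,:,::-1].copy(),s,.082,d,99))
s=S([.6119,-.1244,.0960],[180,0,4.17]);print(tilt(cv2.imread("pics/w5.png")[:,:,::-1].copy(),s,.088,d))
a=np.load("w4.npz");s=S(a["p"],a["o"]);print(tilt(np.load("w4.npy"),s,.083,d))
a=np.load("w2.npz");s=S(a["p"],a["o"]);print(tilt(np.load("w2.npy"),s,.082,d,99))
E
```

```text
('pos', array([604.4, -55.4,  82.1]), 'noseup', np.float64(0.01117852181279463), 'left-up', np.float64(-0.06616839128646237), 'yaw', np.float64(99.1937491958882))
('pos', array([605.6, -49.1,  87.7]), 'noseup', np.float64(-0.2399203249620302), 'left-up', np.float64(-0.10262247292611472), 'yaw', np.float64(94.07295754055585))
('pos', array([605.9, -55.2,  82.2]), 'noseup', np.float64(-0.23073726197584096), 'left-up', np.float64(-0.1468987042020723), 'yaw', np.float64(94.04195290206694))
('pos', array([603.6, -55.2,  80.4]), 'noseup', np.float64(-1.16031774393093), 'left-up', np.float64(-0.7104390510873069), 'yaw', np.float64(98.89935215465758))
```

```bash
python3 -m jog '[{"travel":[0,-3,-0.5],"yaw":0,"grip":0},{"travel":[0,-4,-0.5],"yaw":0,"grip":0},{"travel":[0,-4,0],"yaw":0,"grip":0},{"travel":[0,-3,0],"yaw":0,"grip":0},{"travel":[0,0,0],"yaw":0,"grip":0}]'
python3 -m jog '[{"travel":[0,-2,0],"yaw":0,"grip":0},{"travel":[0,-2,0],"yaw":0,"grip":0},{"travel":[0,-2,0],"yaw":0,"grip":0}]'
python3 -m jog '[{"travel":[0,-3,0],"yaw":0,"grip":0},{"travel":[0,-3,0],"yaw":0,"grip":0},{"travel":[0,0,0],"yaw":0,"grip":0},{"travel":[0,0,0],"yaw":0,"grip":0}]'
python3 - <<'E'
from q import *
d=eyes.get_image("wrist");st=telemetry.observe()
print(st["time"],st["tcp_pos"],st["orientation"],st["ft_force"],st["wrist_torque"])
cv2.imwrite("pics/w6.png",d["img"][:,:,::-1]);print(tilt(d["img"],st,.089,d))
E
```

```text
time: 7.95
tcp_pos: [0.6106, -0.1099, 0.0969]
orientation: [-180.0, 0.0, 4.2]
ft_force: [0.4, 0.3, -6.2]
opening: 0.123
time: 8.25
tcp_pos: [0.6102, -0.1044, 0.0969]
orientation: [180.0, 0.0, 4.2]
ft_force: [0.4, -0.7, -6.0]
opening: 0.122
time: 8.65
tcp_pos: [0.6099, -0.0985, 0.0969]
orientation: [180.0, -0.0, 4.2]
ft_force: [0.4, -1.0, -6.0]
opening: 0.117
8.7 [ 0.60985744 -0.09857624  0.09691942] [ 1.79986558e+02 -3.38297592e-03  4.17873575e+00] [-1.06171038 -0.06871389 -5.92599977] [-0.20372789  0.05449544 -0.05054769]
('pos', array([603.6, -23.3,  88.6]), 'noseup', np.float64(-0.2249387135466584), 'left-up', np.float64(-0.1250469121426606), 'yaw', np.float64(94.0708779648015))
```

View pics/w6.png

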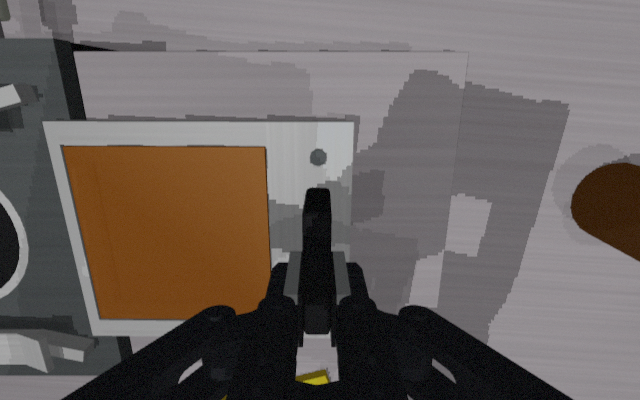

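```bash
python3 -m jog '[{"travel":[0,-2,0.5],"yaw":0,"grip":0},{"travel":[0,-1,0.5],"yaw":0,"grip":0},{"travel":[0,0,0],"yaw":0,"grip":0}]'
python3 -m jog '[{"travel":[0,-0.5,0.5],"yaw":0,"grip":0},{"travel":[0,0,0],"yaw":0,"grip":0}]'
python3 -m jog '[{"travel":[0,-0.5,0.5],"yaw":0,"grip":0},{"travel":[0,0,0],"yaw":0,"grip":0}]'
```

```text
time: 9.0
tcp_pos: [0.6096, -0.0954, 0.0959]
orientation: [-180.0, 0.0, 4.2]
ft_force: [-0.5, -0.2, -5.6]
opening: 0.122
time: 9.2
tcp_pos: [0.6096, -0.095, 0.0954]
orientation: [180.0, -0.0, 4.2]
ft_force: [-0.0, -0.9, -5.2]
opening: 0.126
time: 9.4
tcp_pos: [0.6096, -0.0946, 0.095]
orientation: [180.0, -0.0, 4.2]
ft_force: [0.5, -0.4, -5.1]
opening: 0.124
```

```bash
python3 -m jog '[{"travel":[0,-0.5,0.5],"yaw":0,"grip":0},{"travel":[0,0,0],"yaw":0,"grip":0}]'
python3 -m jog '[{"travel":[0,-0.5,0.5],"yaw":0,"grip":0},{"travel":[0,0,0],"yaw":0,"grip":0}]'
python3 - <<'E'
from h import *
print(telemetry.observe()["wrist_torque"])
E
```

```text
time: 9.6
tcp_pos: [0.6096, -0.0941, 0.0945]
orientation: [180.0, -0.0, 4.2]
ft_force: [-0.0, -1.2, -4.1]
opening: 0.12
time: 9.8
tcp_pos: [0.6096, -0.0936, 0.094]
orientation: [180.0, -0.0, 4.2]
ft_force: [0.7, -1.4, -4.2]
opening: 0.12
[-0.21141351 -0.06523067 -0.02123988]
```

```bash
python3 -m jog '[{"travel":[0,-0.5,0.5],"yaw":0,"grip":0},{"travel":[0,0,0],"yaw":0,"grip":0}]'
python3 - <<'E'
from h import *
s=telemetry.observe();print(s["wrist_torque"],s["ft_force"])
E
python3 -m jog '[{"travel":[0,-0.5,0.5],"yaw":0,"grip":0},{"travel":[0,0,0],"yaw":0,"grip":0}]'
python3 - <<'E'
from h import *
s=telemetry.observe();print(s["wrist_torque"],s["ft_force"])
E
```

```text
time: 10.0
tcp_pos: [0.6096, -0.0931, 0.0936]
orientation: [180.0, -0.0, 4.2]
ft_force: [0.1, -1.4, -3.1]
opening: 0.124
[-0.22996674 -0.00940979  0.06469527] [ 0.06838427 -1.44504331 -3.09398641]
time: 10.2
tcp_pos: [0.6095, -0.0926, 0.0931]
orientation: [180.0, -0.0, 4.2]
ft_force: [0.0, -1.9, -1.9]
opening: 0.12
[-0.25057474 -0.02110988 -0.04280939] [ 0.02594259 -1.92591293 -1.93431183]
```

```bash
python3 -m jog '[{"travel":[0,-1,-0.7],"yaw":0,"grip":0},{"travel":[0,-2,-0.5],"yaw":0,"grip":0},{"travel":[0,-3,0],"yaw":0,"grip":0},{"travel":[0,-3,0],"yaw":0,"grip":0},{"travel":[0,-3,0],"yaw":0,"grip":0},{"travel":[0,0,0],"yaw":0,"grip":0}]'
python3 - <<'E'
from q import *
d=eyes.get_image("wrist");st=telemetry.observe()
print(st["time"],st["tcp_pos"],st["orientation"],st["ft_force"],st["wrist_torque"])
cv2.imwrite("pics/w7.png",d["img"][:,:,::-1]);print(tilt(d["img"],st,.087,d))
E
```

```text
time: 10.8
tcp_pos: [0.6083, -0.0797, 0.094]
orientation: [-179.9, 0.0, 4.2]
ft_force: [0.2, 0.6, -4.2]
opening: 0.118
10.85 [ 0.60831358 -0.07968189  0.09393404] [-1.79936825e+02  2.58051805e-02  4.18118975e+00] [-0.84016508  0.88354604 -5.30341381] [ 0.1635256  -0.01005251  0.02110417]
('pos', array([602.1,  -3.8,  87.1]), 'noseup', np.float64(0.34733242525157), 'left-up', np.float64(-0.2438821685030987), 'yaw', np.float64(94.06095707760014))
```

View pics/w7.png

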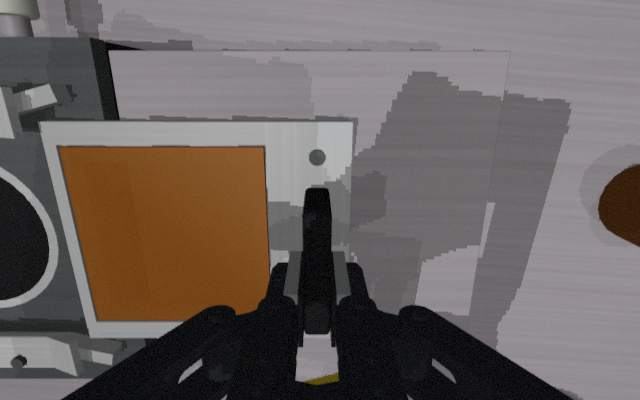

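```bash
python3 -m jog '[{"travel":[0,-3,0],"yaw":0,"grip":0},{"travel":[0,-3,0],"yaw":0,"grip":0},{"travel":[0,-3,0],"yaw":0,"grip":0},{"travel":[0,-3,0],"yaw":0,"grip":0}]'
python3 -m jog '[{"travel":[0,-3,0],"yaw":0,"grip":0},{"travel":[0,-3,0],"yaw":0,"grip":0},{"travel":[0,0,0],"yaw":0,"grip":0}]'
python3 -m jog '[{"travel":[0,-3,0],"yaw":0,"grip":0},{"travel":[0,-3,0],"yaw":0,"grip":0},{"travel":[0,0,0],"yaw":0,"grip":0}]'
python3 - <<'E'
from q import *
d=eyes.get_image("wrist");st=telemetry.observe()
print(st["time"],st["tcp_pos"],st["orientation"],st["ft_force"],st["wrist_torque"])
cv2.imwrite("pics/w8.png",d["img"][:,:,::-1]);print(tilt(d["img"],st,.087,d))
E
```

```text
time: 11.25
tcp_pos: [0.6076, -0.0684, 0.0941]
orientation: [180.0, 0.0, 4.2]
ft_force: [0.6, -0.4, -3.8]
opening: 0.119
time: 11.55
tcp_pos: [0.6071, -0.0619, 0.094]
orientation: [-180.0, 0.0, 4.2]
ft_force: [0.4, 0.8, -4.0]
opening: 0.117
time: 11.85
tcp_pos: [0.6067, -0.056, 0.0941]
orientation: [-180.0, 0.0, 4.2]
ft_force: [-0.6, 1.0, -4.0]
opening: 0.123
11.9 [ 0.60673135 -0.05607806  0.09404691] [-1.79959076e+02  3.27740326e-03  4.17068205e+00] [ 0.09472498  0.70854603 -4.00342984] [ 0.19188224 -0.0397179   0.01746425]
('pos', array([600.5,  19.7,  87.1]), 'noseup', np.float64(0.3113384251779766), 'left-up', np.float64(-0.22616684820936808), 'yaw', np.float64(94.05709990103638))
```

View pics/w8.png

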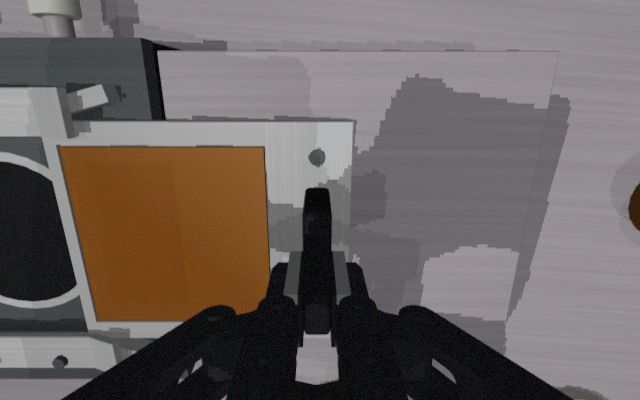

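```bash
python3 -m jog '[{"travel":[0,-3,0],"yaw":0,"grip":0},{"travel":[0,-4,0],"yaw":0,"grip":0},{"travel":[0,-4,0],"yaw":0,"grip":0},{"travel":[0,-4,0],"yaw":0,"grip":0}]'
python3 -m jog '[{"travel":[0,-4,0],"yaw":0,"grip":0},{"travel":[0,-4,0],"yaw":0,"grip":0},{"travel":[0,-4,0],"yaw":0,"grip":0}]'
python3 -m jog '[{"travel":[0,-4,0],"yaw":0,"grip":0},{"travel":[0,-4,0],"yaw":0,"grip":0},{"travel":[0,-4,0],"yaw":0,"grip":0}]'
python3 - <<'E'
from q import *
st=telemetry.observe()
print(st["time"],st["tcp_pos"],st["orientation"],st["ft_force"],st["wrist_torque"])
E
```

```text
time: 12.3
tcp_pos: [0.6057, -0.0414, 0.0941]
orientation: [180.0, -0.0, 4.2]
ft_force: [-0.0, -1.7, -5.3]
opening: 0.117
time: 12.6
tcp_pos: [0.6048, -0.0293, 0.0941]
orientation: [180.0, -0.0, 4.2]
ft_force: [-0.0, -0.5, -4.4]
opening: 0.122
time: 12.9
tcp_pos: [0.6039, -0.0174, 0.0941]
orientation: [180.0, -0.0, 4.2]
ft_force: [0.4, -1.2, -4.0]
opening: 0.121
12.9 [ 0.60392721 -0.017399    0.09411772] [ 1.79995609e+02 -2.30160729e-03  4.17298945e+00] [ 0.36225693 -1.21530405 -3.99457829] [-0.1683924  -0.00736438 -0.00357563]
```

```bash
python3 -m jog '[{"travel":[0,-4,0],"yaw":0,"grip":0},{"travel":[0,-4,0],"yaw":0,"grip":0},{"travel":[0,-4,0],"yaw":0,"grip":0},{"travel":[0,-4,0],"yaw":0,"grip":0}]'
python3 -m jog '[{"travel":[0,-4,0],"yaw":0,"grip":0},{"travel":[0,-4,0],"yaw":0,"grip":0},{"travel":[0,-4,0],"yaw":0,"grip":0},{"travel":[0,-4,0],"yaw":0,"grip":0}]'
python3 -m jog '[{"travel":[0,-4,0],"yaw":0,"grip":0},{"travel":[0,-4,0],"yaw":0,"grip":0},{"travel":[0,-3,0],"yaw":0,"grip":0},{"travel":[0,-2,0],"yaw":0,"grip":0},{"travel":[0,0,0],"yaw":0,"grip":0}]'
python3 - <<'E'
from q import *
d=eyes.get_image("wrist");st=telemetry.observe()
print(st["time"],st["tcp_pos"],st["orientation"],st["ft_force"],st["wrist_torque"])
cv2.imwrite("pics/w9.png",d["img"][:,:,::-1]);print(tilt(d["img"],st,.087,d))
E
```

```text
time: 13.3
tcp_pos: [0.6028, -0.0015, 0.0941]
orientation: [180.0, -0.0, 4.2]
ft_force: [-0.2, 0.0, -3.4]
opening: 0.122
time: 13.7
tcp_pos: [0.6016, 0.0145, 0.0941]
orientation: [180.0, -0.0, 4.2]
ft_force: [0.4, -1.4, -3.3]
opening: 0.12
time: 14.2
tcp_pos: [0.6006, 0.0277, 0.094]
orientation: [-180.0, 0.0, 4.2]
ft_force: [-0.2, 1.2, -4.7]
opening: 0.114
14.25 [0.60058472 0.02767135 0.09402828] [-1.79954860e+02  5.08272613e-03  4.16671298e+00] [ 0.56360288  0.84547016 -3.80072519] [ 0.18828541 -0.00349462  0.0721399 ]
('pos', array([594.3, 103.5,  87.1]), 'noseup', np.float64(0.2708580683042002), 'left-up', np.float64(-0.20037483019452235), 'yaw', np.float64(94.09013148446255))
```

View pics/w9.png

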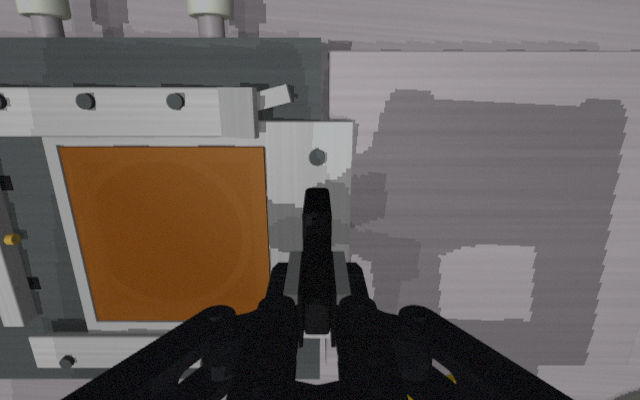

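```bash
python3 - <<'E'
from q import *
d=eyes.get_image("wrist");st=telemetry.observe();c=cam(d,st)
S=np.array([.6003,.0255]);xs=np.array([-.0727,.99735])
im=cv2.imread("pics/w9.png")
cv2.imwrite("pics/w9z.png",cv2.resize(im[130:345,0:110],None,fx=2.75,fy=2.75,interpolation=cv2.INTER_CUBIC)) 
for nm,p,z in [("stop top",[[22,325]],.091),("stop bottom",[[33,325]],.08),("pin tip",[[19,239]],.0855),("plate front",[[51,180],[70,250],[88,320]],.088)]:
    print(nm,((cast(c,p,z)[:,:2]-S)@xs)*1000)
E
```

```text
stop top [169.42915903]
stop bottom [173.68980259]
pin tip [162.26236191]
plate front [135.42868583 134.26981889 133.51789994]
```

View pics/w9z.png

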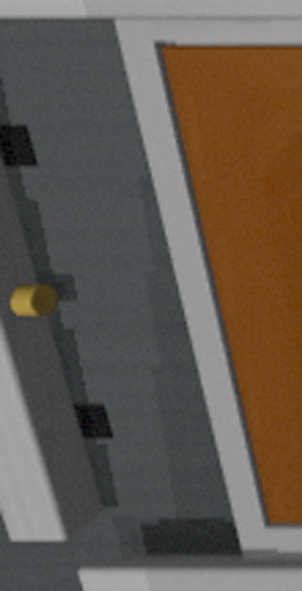

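```bash
python3 -m jog '[{"travel":[0,-3,0],"yaw":0,"grip":0},{"travel":[0,-4,0],"yaw":0,"grip":0},{"travel":[0,-4,0],"yaw":0,"grip":0},{"travel":[0,-4,0],"yaw":0,"grip":0},{"travel":[0,-4,0],"yaw":0,"grip":0},{"travel":[0,-2,0],"yaw":0,"grip":0},{"travel":[0,0,0],"yaw":0,"grip":0}]'
python3 -m jog '[{"travel":[0,0,0.4],"yaw":0,"grip":0},{"travel":[0,0,0],"yaw":0,"grip":0}]'
python3 -m jog '[{"travel":[0,0,0.4],"yaw":0,"grip":0},{"travel":[0,0,0],"yaw":0,"grip":0}]'
python3 - <<'E'
from q import *
d=eyes.get_image("wrist");st=telemetry.observe()
print(st["time"],st["tcp_pos"],st["orientation"],st["ft_force"],st["wrist_torque"])
print(tilt(d["img"],st,.087,d))
E
```

```text
time: 15.0
tcp_pos: [0.5991, 0.0488, 0.094]
orientation: [-180.0, 0.0, 4.2]
ft_force: [0.0, 1.8, -4.7]
opening: 0.123
time: 15.2
tcp_pos: [0.5991, 0.0487, 0.094]
orientation: [-179.9, -0.0, 4.2]
ft_force: [-0.8, 2.9, -1.1]
opening: 0.121
time: 15.4
tcp_pos: [0.5991, 0.0487, 0.094]
orientation: [-179.9, -0.0, 4.2]
ft_force: [-2.7, 3.9, 3.4]
opening: 0.123
15.45 [0.59912709 0.04863707 0.09398156] [-1.79942555e+02 -2.58915058e-02  4.15080058e+00] [-2.61859945  4.4999039   3.71687589] [0.70089025 0.48416968 0.05027601]
('pos', array([592.9, 124.5,  87.1]), 'noseup', np.float64(0.29402409552505593), 'left-up', np.float64(-0.291605677166673), 'yaw', np.float64(94.05182257321457))
```

```bash
python3 -m jog '[{"travel":[0,-0.5,-0.5],"yaw":0,"grip":0},{"travel":[0,-1,0],"yaw":0,"grip":0},{"travel":[0,-1,0],"yaw":0,"grip":0},{"travel":[0,0,0],"yaw":0,"grip":0}]'
python3 -m jog '[{"travel":[0,-1,0],"yaw":0,"grip":0},{"travel":[0,-1,0],"yaw":0,"grip":0},{"travel":[0,0,0],"yaw":0,"grip":0}]'
python3 -m jog '[{"travel":[0,-1,0],"yaw":0,"grip":0},{"travel":[0,0,0],"yaw":0,"grip":0}]'
python3 -m jog '[{"travel":[0,-1,0],"yaw":0,"grip":0},{"travel":[0,0,0],"yaw":0,"grip":0}]'
python3 - <<'E'
from q import *
d=eyes.get_image("wrist");st=telemetry.observe()
print(st["time"],st["tcp_pos"],st["orientation"],st["ft_force"],st["wrist_torque"])
cv2.imwrite("pics/w10.png",d["img"][:,:,::-1])
E
```

```text
time: 15.85
tcp_pos: [0.5993, 0.0491, 0.094]
orientation: [179.8, -0.0, 4.2]
ft_force: [-1.5, -4.5, 2.1]
opening: 0.116
time: 16.15
tcp_pos: [0.5995, 0.0521, 0.094]
orientation: [179.9, -0.1, 4.2]
ft_force: [0.7, -4.5, 2.4]
opening: 0.12
time: 16.35
tcp_pos: [0.5993, 0.0535, 0.094]
orientation: [180.0, -0.1, 4.2]
ft_force: [0.8, -5.3, 1.3]
opening: 0.121
time: 16.55
tcp_pos: [0.5991, 0.0546, 0.094]
orientation: [180.0, -0.1, 4.2]
ft_force: [1.0, -4.1, 1.9]
opening: 0.12
16.6 [0.59911661 0.05460236 0.09398762] [ 1.79990468e+02 -6.06223549e-02  4.17694562e+00] [ 0.97562112 -5.32601081  2.4597346 ] [-0.80540595 -0.20938809 -0.08200805]
```

View pics/w10.png

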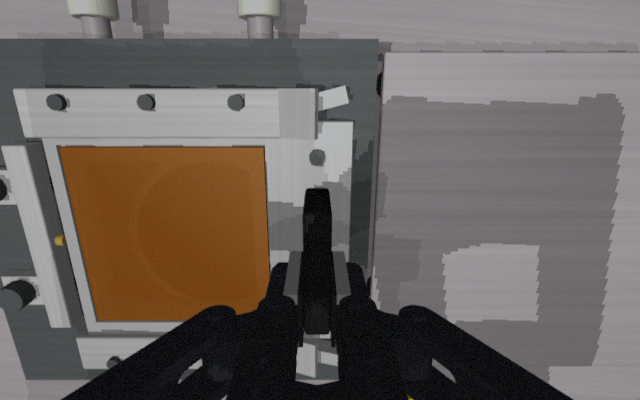

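```bash
python3 -m jog '[{"travel":[0,0,-0.5],"yaw":0,"grip":0},{"travel":[0,0,0],"yaw":0,"grip":0}]'
python3 -m jog '[{"travel":[0,-0.5,0],"yaw":0,"grip":0},{"travel":[0,-0.5,0],"yaw":0,"grip":0},{"travel":[0,0,0],"yaw":0,"grip":0}]'
python3 - <<'E'
from q import *
d=eyes.get_image("wrist");st=telemetry.observe();im=d["img"][:,:,::-1]
print(st["time"],st["tcp_pos"],st["orientation"],st["ft_force"],st["wrist_torque"])
cv2.imwrite("pics/w11.png",cv2.resize(im[130:345,0:110],None,fx=2.75,fy=2.75,interpolation=cv2.INTER_CUBIC))
print(tilt(d["img"],st,.087,d))
E
```

```text
time: 16.8
tcp_pos: [0.5987, 0.0551, 0.094]
orientation: [-179.9, -0.0, 4.2]
ft_force: [1.7, -2.6, -1.0]
opening: 0.122
time: 17.1
tcp_pos: [0.5983, 0.0558, 0.094]
orientation: [-180.0, 0.0, 4.2]
ft_force: [0.5, -1.9, -1.7]
opening: 0.123
17.15 [0.59832252 0.0557866  0.09398874] [-1.79981705e+02  3.74018375e-02  4.16619249e+00] [ 0.76740259 -1.34912485 -1.05424625] [-0.31162899 -0.23843048 -0.10987314]
('pos', array([592.4, 131.5,  87.4]), 'noseup', np.float64(0.22571035670195963), 'left-up', np.float64(-0.31184064757123137), 'yaw', np.float64(93.88187614290857))
```

View pics/w11.png

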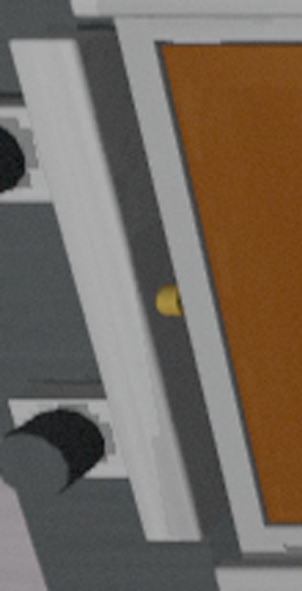

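```bash
python3 - <<'E'
from q import *
st=telemetry.observe();d=eyes.get_image("wrist");c=cam(d,st)
S=np.array([.6003,.0255]);xs=np.array([-.0727,.99735])
for nm,p,z in [("stop top",[[80/2.75,130+45/2.75],[138/2.75,239],[198/2.75,130+540/2.75]],.091),("plate front",[[118/2.75,130+25/2.75],[188/2.75,239],[242/2.75,130+545/2.75]],.088),("pin left/right",[[158/2.75,239],[180/2.75,239]],.0855)]:
    print(nm,((cast(c,p,z)[:,:2]-S)@xs)*1000)
E
```

```text
stop top [167.87640637 169.10284417 169.38103975]
plate front [162.74525248 161.92636457 162.84053507]
pin left/right [169.71697325 165.4104573 ]
```

```bash
python3 -m jog '[{"travel":[0,-1,0],"yaw":0,"grip":0},{"travel":[0,-1,0],"yaw":0,"grip":0},{"travel":[0,0,0],"yaw":0,"grip":0}]'
python3 -m jog '[{"travel":[0,-1,0],"yaw":0,"grip":0},{"travel":[0,0,0],"yaw":0,"grip":0}]'
python3 -m jog '[{"travel":[0,-0.5,0],"yaw":0,"grip":0},{"travel":[0,0,0],"yaw":0,"grip":0}]'
python3 -m jog '[{"travel":[0,-0.5,0],"yaw":0,"grip":0},{"travel":[0,0,0],"yaw":0,"grip":0}]'
```

```text
time: 17.5
tcp_pos: [0.5979, 0.0577, 0.094]
orientation: [-180.0, 0.1, 4.2]
ft_force: [1.1, -2.5, -2.5]
opening: 0.118
time: 17.7
tcp_pos: [0.5979, 0.0587, 0.094]
orientation: [-180.0, 0.1, 4.2]
ft_force: [-0.2, -2.0, -4.6]
opening: 0.122
time: 17.9
tcp_pos: [0.598, 0.0592, 0.094]
orientation: [-180.0, 0.0, 4.2]
ft_force: [0.9, -1.6, -4.4]
opening: 0.122
time: 18.1
tcp_pos: [0.5981, 0.0596, 0.0941]
orientation: [-180.0, 0.0, 4.2]
ft_force: [-0.7, -1.0, -4.2]
opening: 0.117
```

```bash
python3 -m jog '[{"travel":[0,-0.5,0],"yaw":0,"grip":0},{"travel":[0,0,0],"yaw":0,"grip":0}]'
python3 -m jog '[{"travel":[0,-0.5,0],"yaw":0,"grip":0},{"travel":[0,0,0],"yaw":0,"grip":0}]'
python3 -m jog '[{"travel":[0,-0.4,0],"yaw":0,"grip":0},{"travel":[0,0,0],"yaw":0,"grip":0}]'
```

```text
time: 18.3
tcp_pos: [0.5982, 0.0601, 0.0943]
orientation: [180.0, 0.0, 4.2]
ft_force: [0.6, -2.7, -3.9]
opening: 0.119
time: 18.5
tcp_pos: [0.5982, 0.0606, 0.0943]
orientation: [180.0, 0.0, 4.2]
ft_force: [0.6, -2.1, -4.0]
opening: 0.116
time: 18.7
tcp_pos: [0.5982, 0.0609, 0.0943]
orientation: [180.0, 0.0, 4.2]
ft_force: [0.3, -1.4, -4.1]
opening: 0.122
```

```bash
python3 - <<'E'
from q import *
d=eyes.get_image("wrist");st=telemetry.observe();im=d["img"][:,:,::-1]
print(st["time"],st["tcp_pos"],st["orientation"],st["ft_force"],st["wrist_torque"])
cv2.imwrite("pics/w12.png",cv2.resize(im[130:345,0:110],None,fx=2.75,fy=2.75,interpolation=cv2.INTER_CUBIC))
E
```

```text
18.75 [0.5981824  0.06097101 0.09429059] [1.79996834e+02 1.48648190e-03 4.17417960e+00] [-0.13843307 -1.52921464 -3.84636427] [-0.37678789  0.00978909  0.07832203]
```

View pics/w12.png

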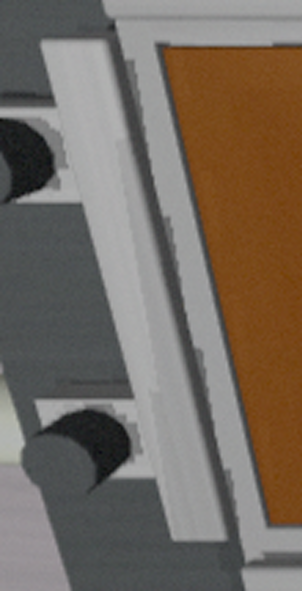

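```bash
python3 -m jog '[{"travel":[0,-0.4,0],"yaw":0,"grip":0},{"travel":[0,0,0],"yaw":0,"grip":0}]'
python3 -m jog '[{"travel":[0,-0.4,0],"yaw":0,"grip":0},{"travel":[0,0,0],"yaw":0,"grip":0}]'
```

```text
time: 18.95
tcp_pos: [0.5981, 0.061, 0.0944]
orientation: [180.0, 0.0, 4.2]
ft_force: [-0.2, -3.2, -3.5]
opening: 0.119
time: 19.15
tcp_pos: [0.5981, 0.061, 0.0943]
orientation: [179.9, 0.0, 4.2]
ft_force: [-0.4, -5.9, -3.1]
opening: 0.122
```

```bash
python3 -m jog '[{"travel":[0,-0.4,0],"yaw":0,"grip":0},{"travel":[0,0,0],"yaw":0,"grip":0}]'
```

```text
time: 19.35
tcp_pos: [0.598, 0.0611, 0.0944]
orientation: [179.9, 0.0, 4.2]
ft_force: [-0.5, -6.7, -2.5]
opening: 0.118
```

```bash
python3 -m jog '[{"travel":[0,0,0.3],"yaw":0,"grip":0},{"travel":[0,0,0],"yaw":0,"grip":0}]'
python3 - <<'E'
from q import *
d=eyes.get_image("wrist");st=telemetry.observe();im=d["img"][:,:,::-1]
print(st["time"],st["tcp_pos"],st["orientation"],st["ft_force"],st["wrist_torque"])
print(tilt(d["img"],st,.087,d))
cv2.imwrite("pics/w13.png",cv2.resize(im[130:345,0:110],None,fx=2.75,fy=2.75,interpolation=cv2.INTER_CUBIC))
E
```

```text
time: 19.55
tcp_pos: [0.598, 0.061, 0.0941]
orientation: [179.9, 0.0, 4.2]
ft_force: [-1.6, -5.0, -2.3]
opening: 0.12
19.6 [0.59805921 0.060967   0.09414538] [1.79886818e+02 1.47210585e-02 4.18264598e+00] [ 0.3478753  -5.68979799 -3.23390618] [-1.07055567  0.11712881 -0.0618521 ]
('pos', array([591.5, 136.9,  86. ]), 'noseup', np.float64(1.4648430583203906), 'left-up', np.float64(0.02956104130599122), 'yaw', np.float64(94.19322731409832))
```

View pics/w13.png

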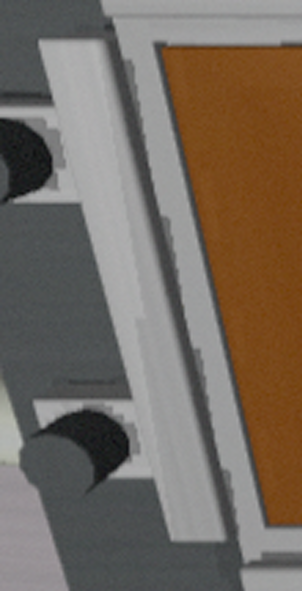

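```bash
python3 - <<'E'
from q import *
d=eyes.get_image("wrist");st=telemetry.observe();im=d["img"]
print(tilt(im,st,.087,d))
c=cam(d,st);r,cr,L=quad(im,c,.087,st);print(np.round(proj(c,np.c_[cr/1000,np.full(4,.087)]),1).tolist(),np.round(L,2))
cv2.imwrite("pics/w14.png",im[:,:,::-1])
for n,z in (("w8",.087),("w9",.087),("w10",.087)):
    i2=cv2.imread(f"pics/{n}.png")[:,:,::-1].copy();r,cr,L=quad(i2,c,z,st);print(n,np.round(proj(c,np.c_[cr/1000,np.full(4,z)]),1).tolist(),np.round(L,2))
E
```

```text
('pos', array([591.5, 137. ,  85.9]), 'noseup', np.float64(1.5021871539606644), 'left-up', np.float64(-0.0008114218721824896), 'yaw', np.float64(94.16250703150888))
[[98.0, 320.4], [271.0, 316.9], [263.4, 147.0], [58.5, 147.0]] [100.23  98.43 100.42 100.67]
w8 [[97.9, 319.0], [270.9, 319.0], [263.5, 147.0], [58.8, 147.0]] [ 99.96  99.87 100.32  99.69]
w9 [[97.9, 319.0], [271.1, 319.0], [263.3, 147.0], [58.8, 147.0]] [100.07  99.87 100.22  99.69]
w10 [[97.7, 319.0], [270.8, 319.0], [263.5, 147.0], [58.6, 147.0]] [100.05  99.87 100.42  99.69]
```

View pics/w14.png

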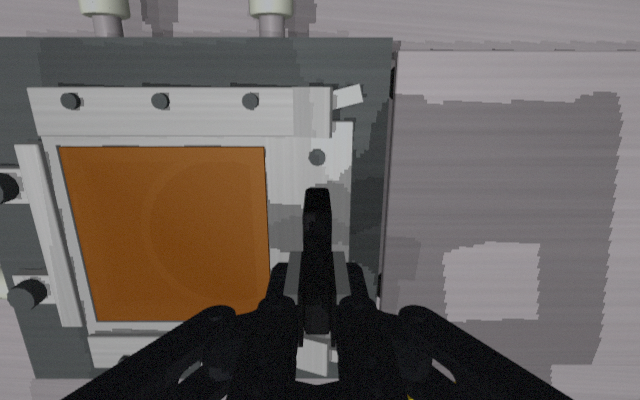

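```bash
python3 -m jog '[{"travel":[0,-0.3,0.3],"yaw":0,"grip":0},{"travel":[0,0,0],"yaw":0,"grip":0}]'
```

```text
time: 19.85
tcp_pos: [0.5981, 0.061, 0.094]
orientation: [179.9, 0.0, 4.2]
ft_force: [-0.8, -6.5, -2.3]
opening: 0.119
```

```bash
python3 -m jog '[{"travel":[0,-0.2,0.2],"yaw":0,"grip":0},{"travel":[0,0,0],"yaw":0,"grip":0}]'
```

```text
time: 20.05
tcp_pos: [0.5981, 0.0609, 0.094]
orientation: [179.8, 0.0, 4.2]
ft_force: [-1.9, -8.2, -0.7]
opening: 0.122
```

```bash
python3 -m jog '[{"travel":[0,0,0],"yaw":0,"grip":0},{"travel":[0,0,0],"yaw":0,"grip":0},{"travel":[0,0,0],"yaw":0,"grip":12},{"travel":[0,0,0],"yaw":0,"grip":14},{"travel":[0,0,0],"yaw":0,"grip":16}]' 20
python3 -m jog '[{"travel":[0,0,0],"yaw":0,"grip":19},{"travel":[0,0,0],"yaw":0,"grip":22},{"travel":[0,0,0],"yaw":0,"grip":26},{"travel":[0,0,0],"yaw":0,"grip":30}]'
python3 - <<'E'
from q import *
d=eyes.get_image("wrist");st=telemetry.observe();im=d["img"][:,:,::-1]
print(st["time"],st["tcp_pos"],st["orientation"],st["ft_force"],st["wrist_torque"])
print(tilt(d["img"],st,.086,d))
cv2.imwrite("pics/w15.png",im)
cv2.imwrite("pics/w15z.png",cv2.resize(im[130:345,0:110],None,fx=2.75,fy=2.75,interpolation=cv2.INTER_CUBIC))
E
```

```text
time: 20.55
tcp_pos: [0.5982, 0.0619, 0.0939]
orientation: [179.9, -0.0, 4.2]
ft_force: [-1.0, -5.0, -0.3]
opening: 0.162
time: 20.95
tcp_pos: [0.5984, 0.0632, 0.0938]
orientation: [-180.0, -0.1, 4.2]
ft_force: [0.2, 0.2, -1.1]
opening: 0.302
21.0 [0.59831103 0.06309274 0.09371785] [-1.79975717e+02 -3.94087112e-02  4.17688534e+00] [-0.79445437  0.07760799  0.12410067] [ 0.00914702 -0.05578336  0.06316997]
('pos', array([591.8, 136.7,  87.1]), 'noseup', np.float64(0.21283467893506267), 'left-up', np.float64(-0.2146527382009032), 'yaw', np.float64(94.12218816387887))
```

View pics/w15.png

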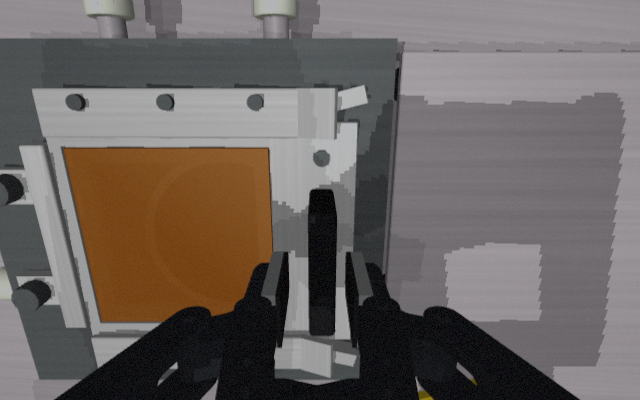

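View pics/w15z.png

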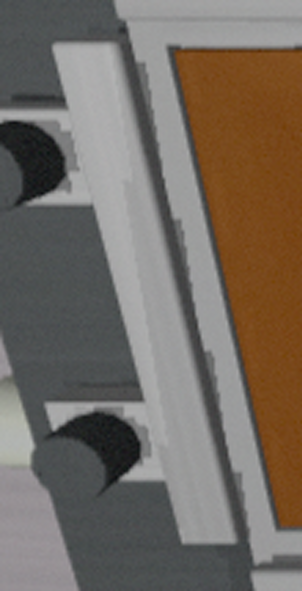

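```bash
python3 - <<'E'
from q import *
st=telemetry.observe();d=eyes.get_image("wrist");c=cam(d,st);im=d["img"][:,:,::-1]
cv2.imwrite("pics/w16.png",cv2.resize(im[200:280,30:120],None,fx=7,fy=7,interpolation=cv2.INTER_NEAREST))
S=np.array([.6003,.0255]);xs=np.array([-.0727,.99735])
g=cv2.cvtColor(im,cv2.COLOR_BGR2GRAY);print(g[239,35:105])
for u in (68,70,72,74,76,78,80): print(u,((cast(c,[[u,239]],.091)[:,:2]-S)@xs*1000).round(1),((cast(c,[[u,239]],.088)[:,:2]-S)@xs*1000).round(1))
E
```

```text
[ 83  79  79  84  83  80  81 112 162 166 170 170 170 171 171 172 165 157
 160 160 155 158 156 155 158 158 158 158 146 127  93  72  69  65  86 151
 157 156 157 157 156 158 157 156 156 148  87  68  73  79  80  82  81  82
  83  80  83  83  84  82  83  80  83  87  81  82  81  82  81  75]
68 [166.9] [169.2]
70 [165.9] [168.2]
72 [164.8] [167.1]
74 [163.8] [166.]
76 [162.7] [165.]
78 [161.7] [163.9]
80 [160.7] [162.9]
```

View pics/w16.png

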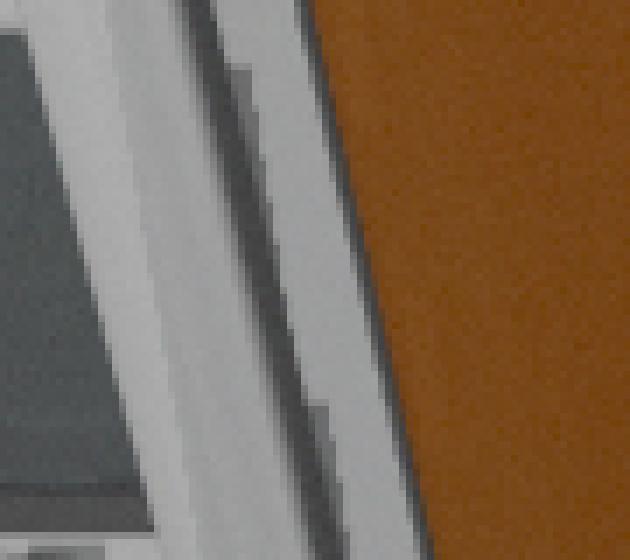

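```bash
python3 - <<'E'
import cv2,numpy as np
def e(g,v):
    r=g[v,35:110].astype(float); k=np.where(r<100)[0]; k=k[(k>8)]
    a=k[0]
    s=35+a-1+(r[a-1]-110)/(r[a-1]-r[a]+1e-6)
    b=a
    while r[b]<110: b+=1
    return round(35+a-1+(r[a-1]-110)/(r[a-1]-r[a]),2),round(35+b-1+(110-r[b-1])/(r[b]-r[b-1]),2)
for n in ("w14","w15"):
    g=cv2.cvtColor(cv2.imread(f"pics/{n}.png"),cv2.COLOR_BGR2GRAY)
    o=[]
    for v in range(215,300,4):
        try:
            a,b=e(g,v);o.append(b-a)
        except Exception as x: pass
    print(n,len(o),np.mean(o),np.std(o),np.median(o))
E
```

```text
w14 22 inf nan 5.285
w15 22 inf nan 6.075000000000006<stdin>:8: RuntimeWarning: divide by zero encountered in scalar divide
  x = asanyarray(arr - arrmean)
```

```bash
python3 -m jog '[{"travel":[0,-1,0],"yaw":0,"grip":30},{"travel":[0,-1,0],"yaw":0,"grip":30},{"travel":[0,-1,0],"yaw":0,"grip":30},{"travel":[0,0,0],"yaw":0,"grip":30}]'
python3 -m jog '[{"travel":[0,-0.5,0],"yaw":0,"grip":30},{"travel":[0,-0.5,0],"yaw":0,"grip":30},{"travel":[0,0,0],"yaw":0,"grip":30}]'
```

```text
time: 21.45
tcp_pos: [0.5979, 0.0658, 0.0935]
orientation: [180.0, -0.0, 4.2]
ft_force: [0.2, -0.7, -0.1]
opening: 0.297
time: 21.75
tcp_pos: [0.5978, 0.0667, 0.0935]
orientation: [180.0, -0.0, 4.2]
ft_force: [0.5, -0.2, 0.5]
opening: 0.303
```

```bash
python3 -m jog '[{"travel":[0,-0.5,0],"yaw":0,"grip":30},{"travel":[0,0,0],"yaw":0,"grip":30}]'
python3 -m jog '[{"travel":[0,-0.4,0],"yaw":0,"grip":30},{"travel":[0,0,0],"yaw":0,"grip":30}]'
```

```text
time: 21.95
tcp_pos: [0.5978, 0.0672, 0.0935]
orientation: [180.0, -0.0, 4.2]
ft_force: [-0.4, -0.3, -0.2]
opening: 0.298
time: 22.15
tcp_pos: [0.5977, 0.0676, 0.0935]
orientation: [180.0, -0.0, 4.2]
ft_force: [0.2, -0.7, 0.2]
opening: 0.298
```

```bash
python3 -m jog '[{"travel":[0,-0.3,0],"yaw":0,"grip":30},{"travel":[0,0,0],"yaw":0,"grip":30}]'
python3 -m jog '[{"travel":[0,-0.3,0],"yaw":0,"grip":30},{"travel":[0,0,0],"yaw":0,"grip":30}]'
```

```text
time: 22.35
tcp_pos: [0.5977, 0.0677, 0.0935]
orientation: [180.0, -0.0, 4.2]
ft_force: [-0.3, 0.1, 0.5]
opening: 0.297
time: 22.55
tcp_pos: [0.5977, 0.0678, 0.0935]
orientation: [180.0, 0.0, 4.2]
ft_force: [0.2, -1.7, -0.5]
opening: 0.301
```

```bash
python3 -m jog '[{"travel":[0,-0.3,0],"yaw":0,"grip":30},{"travel":[0,0,0],"yaw":0,"grip":30}]'
python3 -m jog '[{"travel":[0,-0.3,0],"yaw":0,"grip":30},{"travel":[0,0,0],"yaw":0,"grip":30}]'
```

```text
time: 22.75
tcp_pos: [0.5977, 0.0678, 0.0935]
orientation: [179.9, -0.0, 4.2]
ft_force: [0.7, -3.9, -0.9]
opening: 0.303
time: 22.95
tcp_pos: [0.5977, 0.0678, 0.0935]
orientation: [179.9, -0.0, 4.2]
ft_force: [0.9, -6.1, -0.1]
opening: 0.3
```

```bash
python3 -m jog '[{"travel":[0,1,0],"yaw":0,"grip":30},{"travel":[0,1,0],"yaw":0,"grip":30},{"travel":[0,2,0],"yaw":0,"grip":30},{"travel":[0,2,0],"yaw":0,"grip":36},{"travel":[0,1.5,0],"yaw":0,"grip":42},{"travel":[0,0,-2],"yaw":0,"grip":45},{"travel":[0,0,-5],"yaw":0,"grip":45},{"travel":[0,0,-10],"yaw":0,"grip":45},{"travel":[0,0,-15],"yaw":0,"grip":45},{"travel":[0,0,-20],"yaw":0,"grip":45},{"travel":[0,0,-20],"yaw":0,"grip":45},{"travel":[0,0,-25],"yaw":0,"grip":45},{"travel":[0,0,-25],"yaw":0,"grip":45},{"travel":[0,0,-20],"yaw":0,"grip":45},{"travel":[0,0,-10],"yaw":0,"grip":45},{"travel":[0,0,0],"yaw":0,"grip":45},{"travel":[0,0,0],"yaw":0,"grip":45}]'
python3 - <<'E'
from q import *
st=telemetry.observe();d=eyes.get_image("wrist");im=d["img"];c=cam(d,st)
cv2.imwrite("pics/w17.png",im[:,:,::-1])
hsv=cv2.cvtColor(im,cv2.COLOR_RGB2HSV);m=cv2.inRange(hsv,(3,120,60),(20,255,255));m[260:]=0
cs,_=cv2.findContours(m,0,1);k=max(cs,key=cv2.contourArea)
r=cv2.minAreaRect(cast(c,k[:,0],.088)[:,:2].astype(np.float32)*1000);print(r)
S=np.array([600.3,25.5]);print("stage x of mask",(np.array(r[0])-S)@[-.0727,.99735])
t=eyes.get_image("top");cv2.imwrite("pics/top2.png",cv2.resize(t["img"][140:250,235:415,::-1],None,fx=4.4,fy=4.4,interpolation=cv2.INTER_CUBIC))
E
```

```text
time: 24.65
tcp_pos: [0.5977, 0.0612, 0.2449]
orientation: [180.0, 0.1, 4.2]
ft_force: [0.2, -0.2, -0.6]
opening: 0.45
((591.798583984375, 136.3402862548828), (99.03440856933594, 99.93448638916016), 4.222770690917969)
stage x of mask 111.1646124406433
```

View pics/w17.png

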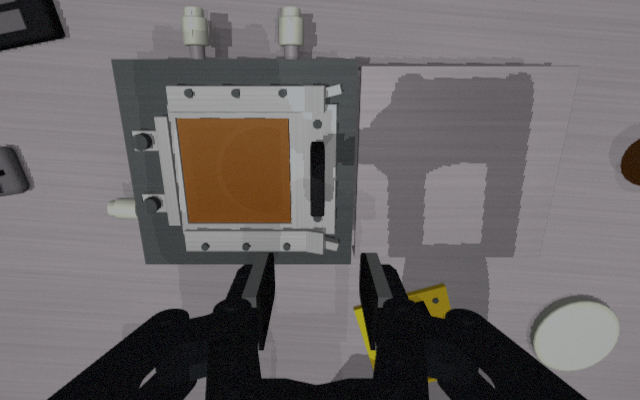

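View pics/top2.png

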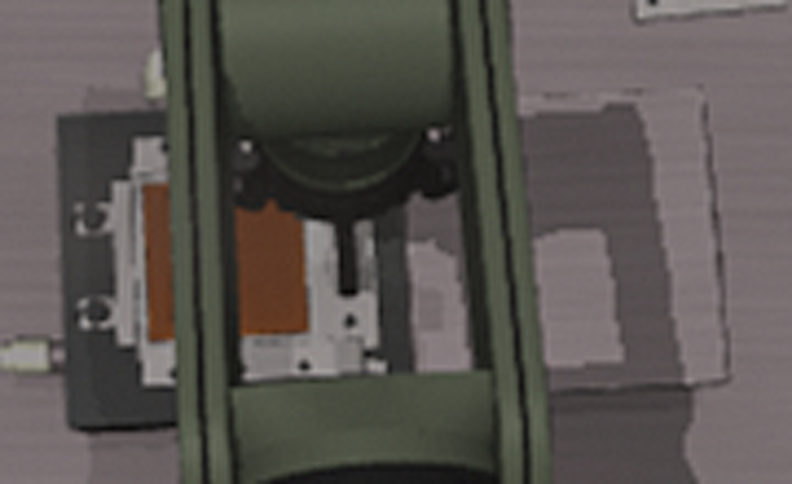

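```bash
python3 - <<'E'
from rig import robot
print(robot.job_done())
E
```

```text
the job is handed in; nothing more can be done
None
```

I gripped the holder by its upright grip and lined it up with the stage. I slid it over the step (about 6 mm) and under the guide lips, and seated it against the stop. I then let go and handed the job in at about 25 s; no verdict was given.

**Last checks that agreed:**
- **Stop felt:** the holder stopped firmly at about 168.5 mm past the step edge. The most I pushed was about 8 N, below the 15 N at which the stop yields.
- **Second push after letting go:** a push of about 6 N with the open rear finger did not move it, so it was already home.
- **Final wrist picture:** the front edge came out at about 168.2 mm, with the stop face at about 168.7 mm. The holder was square to the stage to within 0.1°, the glass was in its recess, and the fingers were clear.

**Weaker or disagreeing points:**
- **Pin:** I could not read it directly. It was out of sight behind the front edge, so I take it as pressed in from the contact and a gap of about 0.3 mm or less in the pictures.
- **Tilt:** one camera reading just before release gave 1.5° nose-up. The others gave about 0.2–0.3°, and I put the odd one down to pixel rounding. The holder did turn slightly in the grip at the step.
- **Lift at the step:** the holder was held off the surface rather than sliding for the crossing. It was about 8.7 mm above the shelf at most, or roughly 2.5 mm above the bed, before I lowered it again.
- **Drag near the end:** about 5 N built up for a moment because I was pressing down slightly. It went away when I eased the height.

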